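Put the power modules into dry-gas storage

ROBOT

A 6-joint arm with a two-finger parallel gripper is mounted at the origin on the work surface. World frame = base frame: x ahead of the robot, y to its left, z up, the work surface at z = 0. Lengths are in m, angles in degrees, forces in N, time in s.
With the tool pointing down it reaches from about 0.3 to 0.775 m from the base axis. Payload 14.6 kg.
Tool frame: the origin (TCP) lies at the very end of the fingers, on their centre line; the grasp point (between the pads) lies 19 mm behind it; z points along the fingers, y is the direction in which the jaws open and shut (so a half turn about z gives the same grasp; the last joint's range is limited). The gripper opens to 94 mm and grips with 3 to 60 N. Pads are 16 mm wide; open, the fingers measure 119 mm over their backs; the gripper's body (75 mm by 177 mm) begins 78 mm behind the grasp point.
Start: joints at [-70.164, 17.183, 87.147, -0, 75.671, -3.816], TCP at [0.221, -0.504, 0.205] pointing down, gripper open.
Joint ranges: [-173.82, 173.82], [-45.26, 126.66], [13.44, 144.39], [-59.66, 239.66], [0, 175.72], [-146.38, 146.38]. Speed limits (degrees/s): [127.2, 127.2, 147.25, 180, 180, 180].

INTERFACE

Orientations are given as a 3x3 rotation matrix whose columns are the frame's x, y, z axes.
In Python, from cell import sensors, viewer, r gives the robot as it stands.
- The arm moves only by the shell command python3 -m jog 'ROWS' [FORCE]. ROWS is JSON, a list of rows, each an object with "linear": the shift along the tool's x, y, z in m, a list of three; "yaw": the turn about the tool's z in units of 10 degrees (1.0 is 10 degrees); "grip": the gripper's target within -1 to 1 (shut at 1, half-way at 0, fully open at -1). A call has exactly 10 rows; each row is the pose to reach, as a shift and turn from the pose commanded when the call began, along the tool's axes at that moment; what a row does not reach only later rows make up. A row lasts 1/8 s, in which the tool goes at most 62.5 mm and 10.7 degrees, less where a joint would pass 70% of its speed; a pose out of reach is approached as far as the arm can. A call with a gripper value outside its range is refused whole. The fingers move at their own pace and stop on an object; FORCE is the grip in N (left out, the last holds). Time passes only in rows, so rows that repeat a pose let the fingers close, or fill a call up. It gives the time, the measured TCP pose, the force and the opening at its end, in the units of the state.
- sensors.state(): the state, without advancing time (a new reading comes with each control period).
- viewer.capture(name): name is "side" or "top"; returns the picture (384x512x3 uint8, red, green, blue); there is no depth.
- viewer.camera_model(name): a dict with "mtx" (3x3 intrinsics, pixels), "extrinsics" (4x4, takes a point from camera to world coordinates). Camera axes: x right, y up, looking along -z (the intrinsics and any distortion apply to the point x, -y, -z); pixel columns grow to the right and rows downward; lengths in m; the calibration is good to about 2 mm. A picture is of the moment at which its call begins. camera_model takes no time and is no camera call.
- r.finish_job(): hands the job in, once; it reports no verdict.
The state is a dict: "time": time; "qpos": joint angles; "qvel": joint speeds; "joint_torque": joint torques, N m; "tool_pos": TCP position; "tcp_rot": TCP orientation; "force": force on the tool from outside, world axes, zero at the start; "moment": the same for the moment, N m; "opening": finger opening in m.
Only numpy, scipy, OpenCV 4.12 (cv2) and the standard library are available. Lean on these libraries where they do the work, as an engineer would, in place of code of your own. Each camera call takes 0.05 s, during which the arm holds its last target. There are 200 camera calls.

TASK

Put every loose power module away dry: lift the clear hood off the white storage base and stand it on the blue mat, lay all the modules on the floor of the aluminium tray where it stands, side by side and not piled up, then carry the tray level by its red handle, so that nothing slides out, and set it square in the middle of the base, inside the black gasket. Stand the hood back on the base over the tray so that its whole foot sits on the black gasket, and only then turn the black gas valve clockwise a quarter turn, past its click, until it rests against its far stop. Do not disturb the brass tip-cleaner pot, the solder reel or the screwdriver.

Things in the scene. Friction and masses are not known exactly. Their poses are not given: they have to be found in the camera images.
- mat_top (a point): Middle of the top of the blue silicone mat for the hood, fixed on the bench, 226 x 226 mm, 3 mm thick.
- tray_handle (a point): Middle of the red handle bar of the tray, 67 mm above its underside (64 mm above tray_floor): a web 8 mm thick along y and 22 mm high, along x, under a flange 16 mm wide and 6 mm thick, its top 84 mm above the underside. Take it by the web's 8 mm sides at the middle, under the flange.
- mod1_c (a point): Centre of a black potted power module, a block 60 mm along x, 32 mm along y, 34 mm high, with brass terminals on top, about 0.11 kg; it starts upright on the bench. May be absent (None).
- mod2_c (a point): Centre of a purple potted power module, a block 60 mm along x, 32 mm along y, 34 mm high, with brass terminals on top, about 0.11 kg; it starts upright on the bench. May be absent (None).
- mod3_c (a point): Centre of a black potted power module, a block 60 mm along x, 32 mm along y, 34 mm high, with brass terminals on top, about 0.11 kg; it starts upright on the bench. May be absent (None).
- mod4_c (a point): Centre of a purple potted power module, a block 60 mm along x, 32 mm along y, 34 mm high, with brass terminals on top, about 0.11 kg; it starts upright on the bench. May be absent (None).
- valve (a joint): Angle of the gas valve in rad: 0 = shut (bar along the base's x), growing clockwise seen from above to 1.571 = purge (bar along the base's y); hard stops at both ends. A spring detent of about 0.08 N m drives it back to 0 below 0.785 and on to 1.571 above it, so it clicks over when let go past half-way.
- tip_cleaner: Brass tip-cleaner pot, 76 mm across, 56 mm high, origin under its centre. Leave alone.
- solder_reel: Reel of solder standing on end, 64 mm across, 50 mm high, origin under its centre. Leave alone.
- driver: Screwdriver with a red handle, 170 mm long, lying along its x. Leave alone.
- valve_grip (a point): Grip point of the black gas valve knob, on its upright axis, 94 mm above the bench (74 mm above the deck): an upright bar 46 mm long along x and 14 mm thick, from 74 to 108 mm above the bench, on a round disc 38 mm across. Take it by its 14 mm sides. Axes turn with the knob: x along the bar.
- seat (a point): Middle of the hood seat on the storage base: a fixed white deck 226 mm along x by 306 mm along y (y from -193 to +113 mm), its top, where this point lies, 20 mm above the bench; z up. Black flush gasket: a rectangle round this point, outer 213 x 213, inner 165 x 165 mm. The valve block (70 x 62 mm, top 62 mm over the bench) is at y = -150 mm, a low gauge beside it at x = +85.
- hood_handle (a point): Centre of the grip of the hood's black T handle, 111 mm above its foot, over its middle: an upright web 50 mm along x, 12 mm thick along y, 24 mm high (this point half-way up), between the hood's top and a flange 56 x 24 x 6 mm. Take it by the web's 12 mm sides, under the flange. Axes: the hood's, z up.
- hood_foot (a point): Middle of the hood's foot, in the plane of its lower edge. Open-bottomed clear plastic box with aluminium edges, 194 x 194 mm, 99 mm high (129 with handle), inside 184 x 184 x 94 mm, about 0.45 kg, loose. It starts on the base's gasket, its x along the base's x, and must go back square to it (quarter turns make no difference).
- tray_floor (a point): Middle of the tray's inner floor, 3 mm above its underside; x along the handle, z up. Open aluminium tray, outside 154 x 154 mm, inside 148 x 148, walls 20 high, about 0.35 kg empty, loose. Bail handle over the middle: end uprights (4 x 16 mm) at x = -75 and +75 mm and a red bar along x between them, 56 to 84 mm above the underside, free space below.
Things that resemble listed ones, but are neither listed nor needed, are in the scene too. Leave any orange look-alike of the part that bears mod4_c alone.

How it is judged:
By the outcome, as a careful person would: the job done as asked, in the order asked, and still so for the second after the job is handed in, with the robot touching nothing.
Of mod1, mod2, mod3, mod4 only 2 to 4 are there at a start; the rules pass over those that are not, and their reading is None.
At some moment in a run one of mod1, mod2, mod3, mod4 may be knocked a few centimetres aside while the robot is not near it.
Once in a run the grip may slacken for a moment while it holds something.
It also fails if it takes over 210 s, if anything falls off the work surface, if the arm or the gripper's body presses on something with over 40 N, if the wrist force passes 120 N, or if a joint passes its speed limit or range.

## Working session

There is one attempt and no reset: what is moved stays moved. The work goes in short steps, Python scripts to look and compute and a shell command to move; the robot and the scene stay as the last step left them, time stands still between calls to the robot, and variables do not carry over. Pictures are saved under pics/ and viewed, on a budget of 14 in all, crops included, one or two more only if the job needs it, and the job is handed in when it is done.

```bash
ls; mkdir -p pics; cat > h.py <<'E'
from cell import sensors, viewer, r
import numpy as np, cv2
def shot(name,fn):
    im=viewer.capture(name); cv2.imwrite('pics/'+fn,cv2.cvtColor(im,cv2.COLOR_RGB2BGR)); return im
def ray(name,u,v,z):
    m=viewer.camera_model(name); K=np.array(m['mtx']);E=np.array(m['extrinsics'])
    d=np.linalg.inv(K)@[u,v,1]; d=E[:3,:3]@[d[0],-d[1],-d[2]]; o=E[:3,3]
    return o+d*(z-o[2])/d[2]
def proj(name,p):
    m=viewer.camera_model(name); K=np.array(m['mtx']);E=np.array(m['extrinsics'])
    c=E[:3,:3].T@(np.array(p)-E[:3,3]); q=K@[c[0],-c[1],-c[2]]; return q[:2]/q[2]
E
python3 - <<'E'
from h import *
for n in('side','top'):
    im=shot(n,n+'0.png'); m=viewer.camera_model(n); print({k:(np.round(v,3).tolist() if k!='name' else v) for k,v in m.items()})
s=sensors.state(); print(s)
a=cv2.imread('pics/top0.png');cv2.imwrite('pics/top0b.png',cv2.resize(a,(800,600),interpolation=cv2.INTER_CUBIC))
a=cv2.imread('pics/side0.png');cv2.imwrite('pics/side0b.png',cv2.resize(a,(800,600),interpolation=cv2.INTER_CUBIC))
E
```

```text
pics
{'mtx': [[440.378, 0.0, 255.182], [0.0, 440.378, 190.684], [0.0, 0.0, 1.0]], 'extrinsics': [[-0.796, 0.382, -0.469, -0.056], [-0.604, -0.472, 0.642, 0.846], [0.024, 0.795, 0.607, 0.934], [0.0, 0.0, 0.0, 1.0]]}
{'mtx': [[417.316, 0.0, 259.933], [0.0, 417.316, 193.842], [0.0, 0.0, 1.0]], 'extrinsics': [[-0.008, 0.982, -0.189, 0.342], [-1.0, -0.005, 0.015, 0.002], [0.014, 0.189, 0.982, 1.233], [0.0, 0.0, 0.0, 1.0]]}
{'time': 0.1, 'qpos': array([-7.01625447e+01,  1.72145849e+01,  8.71754527e+01, -1.74013111e-04,
        7.56707347e+01, -3.81517321e+00]), 'qvel': array([-0.08202286, -0.1134321 , -0.03646496,  0.12765156, -0.04779009,
        0.12289911]), 'joint_torque': array([ 2.03560347e-03, -5.32640505e+01, -3.53279185e+01,  7.09517626e-02,
        2.35345087e-02, -7.83254950e-05]), 'tool_pos': array([ 0.22057984, -0.50357967,  0.20493211]), 'tcp_rot': array([[ 9.15994316e-01,  4.01191078e-01, -3.62711571e-04],
       [ 4.01191237e-01, -9.15993776e-01,  9.96736187e-04],
       [ 6.76401239e-05, -1.05852139e-03, -9.99999437e-01]]), 'force': array([ 0.81024746,  0.29708467, -0.63853147]), 'moment': array([0.01847399, 0.01164708, 0.05390709]), 'opening': 0.09391226688249449}
```

View pics/top0b.png

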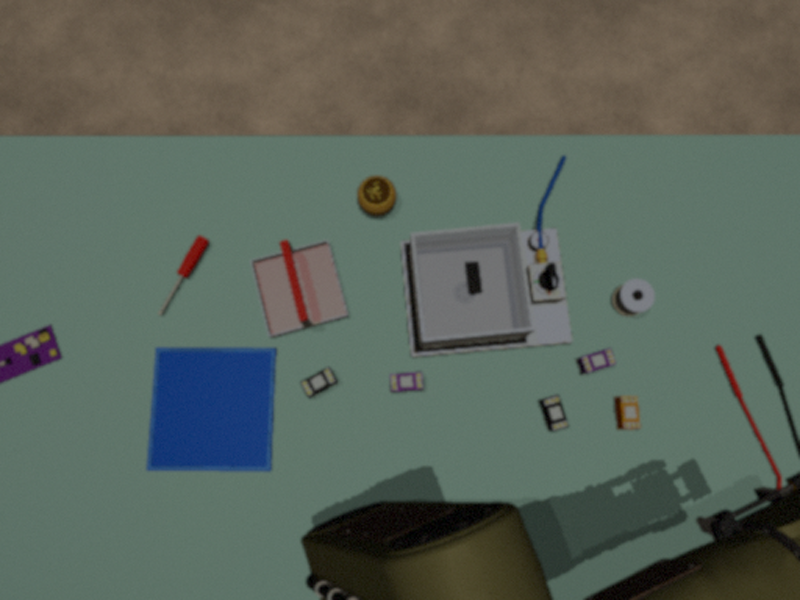

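View pics/side0b.png

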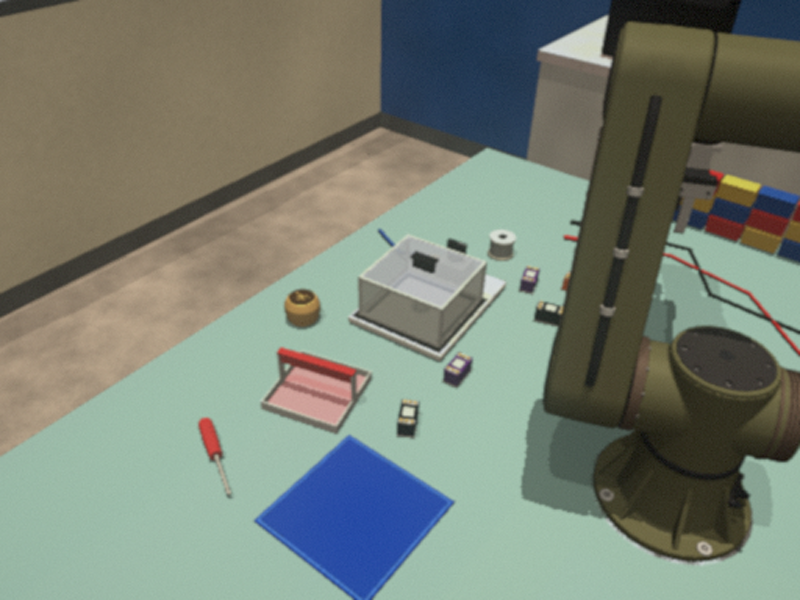

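The top view (800x600) shows:
- mat at (213,410)
- tray at (300,288) with its red handle
- hood and base at (485,285), valve at (548,280)
- pot (377,195), reel (634,296), driver (187,272)

Module candidates are black (320,381), black (555,412), purple (407,382) and purple (597,360). The orange one at (628,412) is the look-alike, and the purple PCB at (20,355) is not a block. I'll enlarge to confirm.

```bash
python3 - <<'E'
from h import *
a=cv2.imread('pics/top0.png')
A=cv2.resize(a[138:282,150:420],None,fx=2.95,fy=2.95,interpolation=cv2.INTER_CUBIC)
A=cv2.convertScaleAbs(A,alpha=1.6)
cv2.imwrite('pics/crop1.png',A)
hsv=cv2.cvtColor(a,cv2.COLOR_BGR2HSV)
def blobs(lbl,lo,hi,z,amin=15):
    m=cv2.inRange(hsv,lo,hi); 
    for c in cv2.findContours(m,cv2.RETR_EXTERNAL,cv2.CHAIN_APPROX_NONE)[0]:
        if cv2.contourArea(c)<amin: continue
        r=cv2.minAreaRect(c); P=ray('top',*r[0],z)
        b=np.array([ray('top',*p,z)[:2] for p in cv2.boxPoints(r)])
        e1,e2=b[1]-b[0],b[2]-b[1]; e=e1 if np.hypot(*e1)>np.hypot(*e2) else e2
        print(lbl,np.round(r[0],1),np.round(P,3),'size',np.round([np.hypot(*e1),np.hypot(*e2)],3),'ang',round(np.degrees(np.arctan2(e[1],e[0]))%180,1))
blobs('mat',(105,120,60),(125,255,255),.003,500)
blobs('red',(0,150,60),(8,255,255),.084)
blobs('red2',(172,150,60),(180,255,255),.084)
blobs('purple',(125,60,30),(160,255,255),.034)
blobs('black',(0,0,0),(180,255,45),.034)
blobs('blackhood',(0,0,0),(180,255,45),.149)
E
```

```text
mat [135.  261.5] [0.38  0.347 0.003] size [0.241 0.221] ang 89.7
red [479.5 266.8] [ 0.357 -0.614  0.084] size [0.013 0.257] ang 18.9
red [187.7 179.6] [0.605 0.188 0.084] size [0.015 0.152] ang 14.3
red [123.2 164. ] [0.65  0.371 0.084] size [0.076 0.022] ang 152.4
purple [260. 244.] [ 0.426 -0.015  0.034] size [0.034 0.028] ang 89.6
purple [382.8 230.4] [ 0.463 -0.371  0.034] size [0.034 0.029] ang 107.8
purple [ 15.9 226.1] [0.482 0.682 0.034] size [0.118 0.066] ang 112.7
black [273.  351.5] [ 0.134 -0.049  0.034] size [0.163 0.437] ang 89.5
black [447.1 354.2] [ 0.122 -0.526  0.034] size [0.441 0.134] ang 108.4
black [350.  264.7] [ 0.366 -0.271  0.034] size [0.012 0.053] ang 16.1
black [ 22.3 229.6] [0.472 0.663 0.034] size [0.015 0.02 ] ang 30.6
black [499.6 251.4] [ 0.4   -0.704  0.034] size [0.015 0.217] ang 14.5
black [308.7 219.8] [ 0.495 -0.157  0.034] size [0.156 0.009] ang 96.8
black [350.  176.8] [ 0.622 -0.283  0.034] size [0.049 0.029] ang 170.4
black [302.5 177.5] [ 0.621 -0.142  0.034] size [0.021 0.058] ang 178.4
black [263.8 191.6] [ 0.579 -0.028  0.034] size [0.038 0.205] ang 14.3
blackhood [273.  351.5] [ 0.154 -0.044  0.149] size [0.147 0.395] ang 89.5
blackhood [447.1 354.2] [ 0.143 -0.475  0.149] size [0.399 0.121] ang 108.4
blackhood [350.  264.7] [ 0.364 -0.245  0.149] size [0.011 0.048] ang 16.1
blackhood [ 22.3 229.6] [0.459 0.6   0.149] size [0.013 0.018] ang 30.6
blackhood [499.6 251.4] [ 0.395 -0.636  0.149] size [0.013 0.196] ang 14.5
blackhood [308.7 219.8] [ 0.48  -0.142  0.149] size [0.141 0.008] ang 96.8
blackhood [350.  176.8] [ 0.595 -0.256  0.149] size [0.045 0.026] ang 170.4
blackhood [302.5 177.5] [ 0.594 -0.129  0.149] size [0.019 0.052] ang 178.4
blackhood [263.8 191.6] [ 0.556 -0.025  0.149] size [0.035 0.185] ang 14.3
```

View pics/crop1.png

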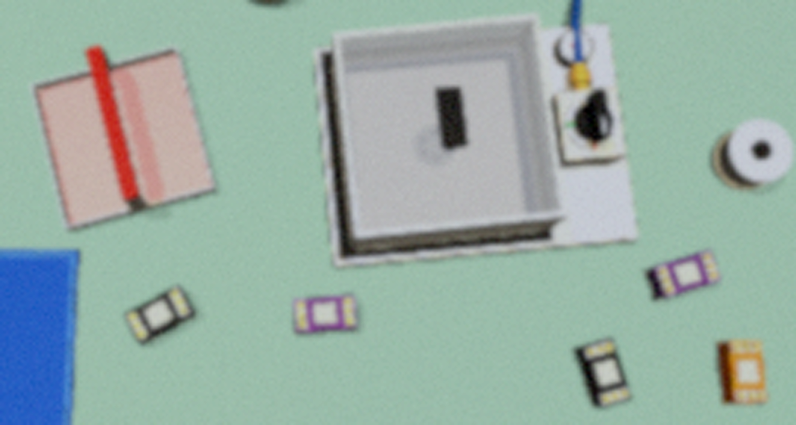

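The crop confirms the four blocks: black (159,316), purple (325,314), purple (683,273) and black (604,372). Orange (745,372) is the look-alike. Hood handle is at (451,118), the valve knob near (593,118).

```bash
cat >> h.py <<'E'
def quad(lbl,pts,z,cam='top'):
    b=np.array([ray(cam,*p,z)[:2] for p in pts]); c=b.mean(0); L=[np.hypot(*(b[(i+1)%len(b)]-b[i])) for i in range(len(b))]
    A=[np.degrees(np.arctan2(*(b[(i+1)%len(b)]-b[i])[::-1])) for i in range(len(b))]
    print(lbl,np.round(c,4),'sides',np.round(L,3),'ang',np.round(A,1)); return c
E
python3 - <<'E'
from h import *
cr=lambda P:[((x+.5)/2.95-.5+150,(y+.5)/2.95-.5+138) for x,y in P]
quad('deck',cr([(318,52),(338,265),(636,241),(608,25)]),.02)
quad('hoodtop',cr([(333,35),(346,238),(562,213),(538,17)]),.119)
quad('hoodhandle',cr([(435,88),(443,149),(467,146),(459,87)]),.149)
quad('tray',cr([(36,86),(71,228),(215,188),(175,51)]),.023)
quad('trayhandle',cr([(87,48),(124,201),(136,199),(102,46)]),.084)
for n,q in dict(bl1=(159,316),pu1=(325,314),bl2=(604,372),pu2=(683,273),org=(745,372)).items(): print(n,np.round(ray('top',*cr([q])[0],.034),4))
for n,q in dict(bl1=[(134,329),(183,299)],pu1=[(300,315),(350,313)],bl2=[(597,348),(615,398)],pu2=[(660,280),(711,264)]).items():
    p,s=[ray('top',*c,.034)[:2] for c in cr(q)]; print(n,'ends mid',np.round((p+s)/2,4),'ang',np.degrees(np.arctan2(*(s-p)[::-1]))%180)
quad('mat',[(p[0]*.64-.18,p[1]*.64-.18) for p in [(157,348),(149,470),(271,470),(276,348)]],.003)
# side checks
b=lambda p:(p[0]*.64-.18,p[1]*.64-.18)
quad('mat side',[b(p) for p in [(350,436),(256,520),(364,601),(454,502)]],.003,'side')
print('handle side',ray('side',*b((424,255)),.149),'bl1',ray('side',*b((409,409)),.034),'pu1',ray('side',*b((459,361)),.034))
quad('trayh side',[b((279,352)),b((355,373))],.084,'side')
E
```

```text
deck [ 0.5965 -0.1681] sides [0.219 0.298 0.225 0.3  ] ang [-175.2  -85.7    4.2   95.3]
hoodtop [ 0.5946 -0.1265] sides [0.193 0.2   0.188 0.195] ang [-177.   -83.7    4.4   95. ]
hoodhandle [ 0.594  -0.1287] sides [0.057 0.022 0.055 0.022] ang [-174.1  -83.     5.9   92.2]
tray [0.6042 0.1849] sides [0.15  0.147 0.148 0.144] ang [-164.7  -74.5   16.5  104.5]
trayhandle [0.6055 0.1877] sides [0.155 0.011 0.154 0.015] ang [-165.4  -80.7   13.5   97.7]
bl1 [0.4249 0.1457 0.034 ]
pu1 [ 0.4258 -0.0149  0.034 ]
bl2 [ 0.3683 -0.2835  0.034 ]
pu2 [ 0.4634 -0.3659  0.034 ]
org [ 0.3673 -0.42    0.034 ]
bl1 ends mid [0.4269 0.1462] ang 121.40001169463146
pu1 ends mid [ 0.4258 -0.0149] ang 91.89251288564873
bl2 ends mid [ 0.3674 -0.2853] ang 17.455902111424848
pu2 ends mid [ 0.4643 -0.3685] ang 106.73206387823488
mat [0.3819 0.3432] sides [0.223 0.222 0.224 0.224] ang [180.  -90.5  -0.6  89.7]
mat side [0.3808 0.3442] sides [0.221 0.217 0.218 0.221] ang [  89.1 -179.6  -92.1   -0.5]
handle side [ 0.59894237 -0.13393448  0.149     ] bl1 [0.42880181 0.1409942  0.034     ] pu1 [ 0.4283244  -0.02068177  0.034     ]
trayh side [0.6013 0.1922] sides [0.151 0.151] ang [-162.9   17.1]
```

```bash
cat > to.py <<'E'
import sys; from h import *
x,y,z,hd=map(float,sys.argv[1:5]); s=sensors.state(); R=s['tcp_rot']
h=np.degrees(np.arctan2(R[1,0],R[0,0])); d=R.T@(np.array([x,y,z])-s['tool_pos'])
dy=(h-hd+180)%360-180
print('t',round(s['time'],2),'pos',np.round(s['tool_pos'],4),'hd',round(h,1),'-> linear',np.round(d,4).tolist(),'yaw',round(dy/10,3),'F',np.round(s['force'],1),'open',round(s['opening'],4),'j6',round(s['qpos'][5],1))
E
python3 to.py .594 -.128 .19 4.8
```

```text
t 0.1 pos [ 0.2206 -0.5036  0.2049] hd 23.7 -> linear [0.4927, -0.1942, 0.0152] yaw 1.885 F [ 0.8  0.3 -0.6] open 0.0939 j6 -3.8
```

```bash
python3 -m jog '[{"linear":[0.06,-0.02,0],"yaw":0.3,"grip":-1},{"linear":[0.11,-0.043,0],"yaw":0.6,"grip":-1},{"linear":[0.16,-0.063,0],"yaw":0.9,"grip":-1},{"linear":[0.22,-0.087,0],"yaw":1.2,"grip":-1},{"linear":[0.28,-0.11,0],"yaw":1.5,"grip":-1},{"linear":[0.34,-0.134,0],"yaw":1.885,"grip":-1},{"linear":[0.40,-0.158,0],"yaw":1.885,"grip":-1},{"linear":[0.46,-0.181,0.01],"yaw":1.885,"grip":-1},{"linear":[0.4927,-0.1942,0.0152],"yaw":1.885,"grip":-1},{"linear":[0.4927,-0.1942,0.0152],"yaw":1.885,"grip":-1}]' 30
python3 to.py .594 -.128 .125 4.8
python3 - <<'E'
from h import *
a=shot('top','t1.png');b=shot('side','s1.png')
A=cv2.resize(a[110:240,230:390],(800,600*1)[:2]) if 0 else cv2.resize(a[120:240,240:400],(720,540),interpolation=cv2.INTER_CUBIC)
cv2.imwrite('pics/c2.png',cv2.convertScaleAbs(cv2.cvtColor(A,cv2.COLOR_RGB2BGR),alpha=1.5))
E
```

```text
time: 1.35
tool_pos: [0.595, -0.1258, 0.1887]
tcp_rot: [[0.996, 0.087, -0.002], [0.087, -0.996, 0.001], [-0.002, -0.001, -1.0]]
force: [0.5, -0.7, -0.1]
opening: 0.0938
t 1.35 pos [ 0.595  -0.1258  0.1887] hd 5.0 -> linear [-0.001, 0.0022, 0.0637] yaw 0.02 F [ 0.5 -0.7 -0.1] open 0.0938 j6 69.6
```

View pics/s1.png

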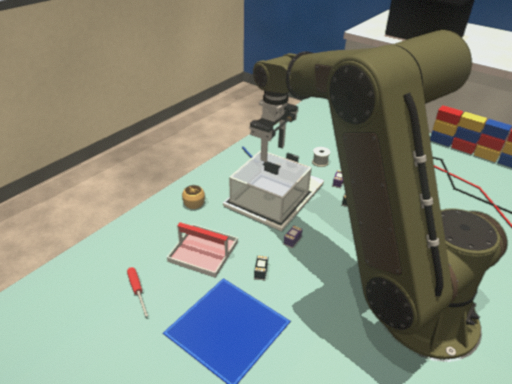

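Fingers (265,150) and (283,140) straddle the handle at (272,168). I'll descend and close.

```bash
python3 -m jog '[{"linear":[-0.001,0.002,0.03],"yaw":0,"grip":-1},{"linear":[-0.001,0.002,0.05],"yaw":0,"grip":-1},{"linear":[-0.001,0.002,0.06],"yaw":0,"grip":-1},{"linear":[-0.001,0.002,0.066],"yaw":0,"grip":-0.3},{"linear":[-0.001,0.002,0.066],"yaw":0,"grip":0.5},{"linear":[-0.001,0.002,0.066],"yaw":0,"grip":1},{"linear":[-0.001,0.002,0.066],"yaw":0,"grip":1},{"linear":[-0.001,0.002,0.066],"yaw":0,"grip":1},{"linear":[-0.001,0.002,0.066],"yaw":0,"grip":1},{"linear":[-0.001,0.002,0.066],"yaw":0,"grip":1}]' 40
python3 to.py .594 -.128 .122 4.8
```

```text
time: 2.7
tool_pos: [0.5932, -0.1303, 0.1243]
tcp_rot: [[0.996, 0.084, 0.0], [0.084, -0.996, -0.0], [0.0, 0.0, -1.0]]
force: [-0.1, -0.3, -0.2]
opening: 0.0274
t 2.7 pos [ 0.5932 -0.1303  0.1243] hd 4.8 -> linear [0.001, -0.0022, 0.0023] yaw 0.0 F [-0.1 -0.3 -0.2] open 0.0274 j6 69.4
```

```bash
python3 -m jog '[{"linear":[0,0,0.0],"yaw":0,"grip":1},{"linear":[0,0,0],"yaw":0,"grip":1},{"linear":[0,0,0],"yaw":0,"grip":1},{"linear":[0,0,0],"yaw":0,"grip":1},{"linear":[0,0,0],"yaw":0,"grip":1},{"linear":[0,0,0],"yaw":0,"grip":1},{"linear":[0,0,-0.005],"yaw":0,"grip":1},{"linear":[0,0,-0.01],"yaw":0,"grip":1},{"linear":[0,0,-0.015],"yaw":0,"grip":1},{"linear":[0,0,-0.02],"yaw":0,"grip":1}]' 40
python3 to.py .594 -.128 .122 4.8
```

```text
time: 3.95
tool_pos: [0.5932, -0.1304, 0.1446]
tcp_rot: [[0.996, 0.084, 0.0], [0.084, -0.996, -0.0], [0.0, 0.0, -1.0]]
force: [0.4, 0.0, -5.7]
opening: 0.023
t 3.95 pos [ 0.5932 -0.1304  0.1446] hd 4.8 -> linear [0.001, -0.0023, 0.0226] yaw -0.0 F [ 0.4  0.  -5.7] open 0.023 j6 69.4
```

Opening reads 23 mm, so it has the flange rather than the web. I'll set it down and retry 4 mm lower.

```bash
python3 -m jog '[{"linear":[0,0,0.01],"yaw":0,"grip":1},{"linear":[0,0,0.0202],"yaw":0,"grip":1},{"linear":[0,0,0.0202],"yaw":0,"grip":0.2},{"linear":[0,0,0.0202],"yaw":0,"grip":0.2},{"linear":[0,0,0.0240],"yaw":0,"grip":0.2},{"linear":[0,0,0.0240],"yaw":0,"grip":1},{"linear":[0,0,0.024],"yaw":0,"grip":1},{"linear":[0,0,0.024],"yaw":0,"grip":1},{"linear":[0,0,0.024],"yaw":0,"grip":1},{"linear":[0,0,0.024],"yaw":0,"grip":1}]' 50
python3 to.py .594 -.128 .1205 4.8
```

```text
time: 5.2
tool_pos: [0.5932, -0.1303, 0.1202]
tcp_rot: [[0.996, 0.084, -0.0], [0.084, -0.996, -0.0], [-0.0, 0.0, -1.0]]
force: [0.7, 0.2, -1.9]
opening: 0.0231
t 5.2 pos [ 0.5932 -0.1303  0.1202] hd 4.8 -> linear [0.001, -0.0023, -0.0003] yaw 0.0 F [ 0.7  0.2 -1.9] open 0.0231 j6 69.4
```

```bash
python3 -m jog '[{"linear":[0,0,0],"yaw":0,"grip":0.2},{"linear":[0,0,-0.004],"yaw":0,"grip":0.2},{"linear":[0,0,-0.005],"yaw":0,"grip":0.3},{"linear":[0,0,-0.005],"yaw":0,"grip":1},{"linear":[0,0,-0.005],"yaw":0,"grip":1},{"linear":[0,0,-0.005],"yaw":0,"grip":1},{"linear":[0,0,-0.01],"yaw":0,"grip":1},{"linear":[0,0,-0.02],"yaw":0,"grip":1},{"linear":[0,0,-0.032],"yaw":0,"grip":1},{"linear":[0,0,-0.045],"yaw":0,"grip":1}]' 60
python3 -m jog '[{"linear":[-0.02,-0.01,0],"yaw":0,"grip":1},{"linear":[-0.05,-0.025,0],"yaw":0,"grip":1},{"linear":[-0.08,-0.042,0],"yaw":0,"grip":1},{"linear":[-0.115,-0.06,0],"yaw":0,"grip":1},{"linear":[-0.15,-0.077,0],"yaw":0,"grip":1},{"linear":[-0.175,-0.09,0],"yaw":0,"grip":1},{"linear":[-0.186,-0.105,0],"yaw":0,"grip":1},{"linear":[-0.186,-0.130,0],"yaw":0,"grip":1},{"linear":[-0.184,-0.160,0],"yaw":0.1,"grip":1},{"linear":[-0.183,-0.190,0],"yaw":0.15,"grip":1}]' 60
python3 to.py .381 .344 .17 0
```

```text
time: 6.45
tool_pos: [0.5932, -0.1303, 0.1663]
tcp_rot: [[0.996, 0.084, 0.0], [0.084, -0.996, -0.0], [0.0, 0.0, -1.0]]
force: [0.1, -0.8, -5.1]
opening: 0.0227
time: 7.7
tool_pos: [0.3954, 0.045, 0.1659]
tcp_rot: [[0.998, 0.057, 0.001], [0.057, -0.998, 0.0], [0.001, -0.0, -1.0]]
force: [-0.0, -0.1, -5.0]
opening: 0.0232
t 7.7 pos [0.3954 0.045  0.1659] hd 3.3 -> linear [0.0026, -0.2993, -0.0041] yaw 0.326 F [-0.  -0.1 -5. ] open 0.0232 j6 87.9
```

```bash
python3 -m jog '[{"linear":[0.0,-0.035,0],"yaw":0.05,"grip":1},{"linear":[0.0,-0.075,0],"yaw":0.1,"grip":1},{"linear":[0.001,-0.115,0],"yaw":0.15,"grip":1},{"linear":[0.001,-0.155,0],"yaw":0.2,"grip":1},{"linear":[0.002,-0.195,0],"yaw":0.25,"grip":1},{"linear":[0.002,-0.235,0],"yaw":0.3,"grip":1},{"linear":[0.002,-0.27,0],"yaw":0.326,"grip":1},{"linear":[0.0026,-0.292,0],"yaw":0.326,"grip":1},{"linear":[0.0026,-0.2993,0.01],"yaw":0.326,"grip":1},{"linear":[0.0026,-0.2993,0.02],"yaw":0.326,"grip":1}]' 60
python3 -m jog '[{"linear":[0,0,0.01],"yaw":0,"grip":1},{"linear":[0,0,0.02],"yaw":0,"grip":1},{"linear":[0,0,0.027],"yaw":0,"grip":1},{"linear":[0,0,0.032],"yaw":0,"grip":1},{"linear":[0,0,0.035],"yaw":0,"grip":1},{"linear":[0,0,0.037],"yaw":0,"grip":1},{"linear":[0,0,0.037],"yaw":0,"grip":1},{"linear":[0,0,0.037],"yaw":0,"grip":1},{"linear":[0,0,0.037],"yaw":0,"grip":1},{"linear":[0,0,0.037],"yaw":0,"grip":1}]'
python3 to.py .381 .344 .108 0
```

```text
time: 8.95
tool_pos: [0.3802, 0.3422, 0.1442]
tcp_rot: [[1.0, 0.001, -0.001], [0.001, -1.0, -0.001], [-0.001, 0.001, -1.0]]
force: [0.1, -0.4, -6.0]
opening: 0.023
time: 10.2
tool_pos: [0.3803, 0.3427, 0.1084]
tcp_rot: [[1.0, 0.001, 0.0], [0.001, -1.0, 0.0], [0.0, -0.0, -1.0]]
force: [-1.1, 1.0, -3.2]
opening: 0.0231
t 10.2 pos [0.3803 0.3427 0.1084] hd 0.0 -> linear [0.0007, -0.0013, 0.0004] yaw 0.004 F [-1.1  1.  -3.2] open 0.0231 j6 127.9
```

```bash
python3 -m jog '[{"linear":[0,0,0],"yaw":0,"grip":-0.2},{"linear":[0,0,0],"yaw":0,"grip":-0.6},{"linear":[0,0,0],"yaw":0,"grip":-0.6},{"linear":[0,0,-0.015],"yaw":0,"grip":-0.6},{"linear":[0,0,-0.045],"yaw":0,"grip":-0.6},{"linear":[0,0.03,-0.06],"yaw":-1,"grip":-0.6},{"linear":[0.0,0.08,-0.06],"yaw":-2,"grip":-0.6},{"linear":[0.02,0.13,-0.06],"yaw":-3,"grip":-0.6},{"linear":[0.04,0.18,-0.06],"yaw":-4,"grip":-0.6},{"linear":[0.046,0.198,-0.06],"yaw":-5,"grip":-0.6}]' 40
python3 to.py .426 .145 .12 121.4
python3 - <<'E'
from h import *
a=shot('top','t2.png');b=shot('side','s2.png')
cv2.imwrite('pics/ts2.png',np.hstack([cv2.resize(cv2.imread('pics/t2.png'),(400,300)),cv2.resize(cv2.imread('pics/s2.png'),(400,300))]))
E
```

```text
time: 11.45
tool_pos: [0.4273, 0.1428, 0.1695]
tcp_rot: [[0.646, 0.764, 0.001], [0.764, -0.646, 0.0], [0.001, 0.001, -1.0]]
force: [-0.1, 0.8, 0.0]
opening: 0.0753
t 11.45 pos [0.4273 0.1428 0.1695] hd 49.8 -> linear [0.0008, -0.0024, 0.0495] yaw -7.162 F [-0.1  0.8  0. ] open 0.0753 j6 54.0
```

View pics/ts2.png

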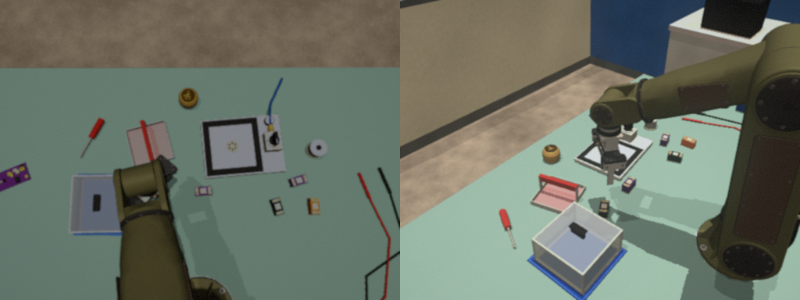

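The hood stands on the mat (top panel (97,203)), the gasket is exposed at (232,147), and the modules look unmoved.

```bash
python3 -m jog '[{"linear":[0,-0.002,0.0],"yaw":-1,"grip":-0.5},{"linear":[0.001,-0.002,0],"yaw":-2,"grip":-0.5},{"linear":[0.001,-0.002,0],"yaw":-3,"grip":-0.5},{"linear":[0.001,-0.002,0.01],"yaw":-4,"grip":-0.5},{"linear":[0.001,-0.002,0.03],"yaw":-5,"grip":-0.5},{"linear":[0.001,-0.002,0.05],"yaw":-6,"grip":-0.5},{"linear":[0.001,-0.002,0.06],"yaw":-7.16,"grip":-0.5},{"linear":[0.001,-0.002,0.065],"yaw":-7.16,"grip":-0.5},{"linear":[0.001,-0.002,0.07],"yaw":-7.16,"grip":-0.5},{"linear":[0.001,-0.002,0.07],"yaw":-7.16,"grip":-0.5}]' 30
python3 to.py .426 .145 .017 121.4
python3 - <<'E'
from h import *
a=cv2.imread('pics/t2.png'); g=cv2.cvtColor(a,cv2.COLOR_BGR2GRAY)
m=np.zeros_like(g); m[145:232,250:345]=(g[145:232,250:345]<60)*255
cs=sorted(cv2.findContours(m,cv2.RETR_CCOMP,cv2.CHAIN_APPROX_NONE)[0],key=cv2.contourArea)[-2:]
for c in cs:
    # fit edges by approx polygon on minAreaRect of world points
    w=np.array([ray('top',*p[0],.02)[:2] for p in c],np.float32); r=cv2.minAreaRect(w); print('gasket',np.round(r[0],4),np.round(r[1],3),round(r[2],1))
b=shot('side','s3.png'); shot('top','t3.png')
cv2.imwrite('pics/c3.png',cv2.resize(cv2.imread('pics/s3.png')[210:300,150:290],(800,514),interpolation=cv2.INTER_CUBIC))
E
```

```text
time: 12.8
tool_pos: [0.4256, 0.1469, 0.0984]
tcp_rot: [[-0.514, 0.858, 0.0], [0.858, 0.514, 0.0], [-0.0, 0.0, -1.0]]
force: [-0.8, -0.0, 0.5]
opening: 0.0707
t 12.8 pos [0.4256 0.1469 0.0984] hd 121.0 -> linear [-0.0019, -0.0006, 0.0814] yaw -0.044 F [-0.8 -0.   0.5] open 0.0707 j6 -16.6
gasket [ 0.596  -0.1268] [0.176 0.175] 4.8
gasket [ 0.5957 -0.1269] [0.208 0.208] 4.8
```

View pics/c3.png

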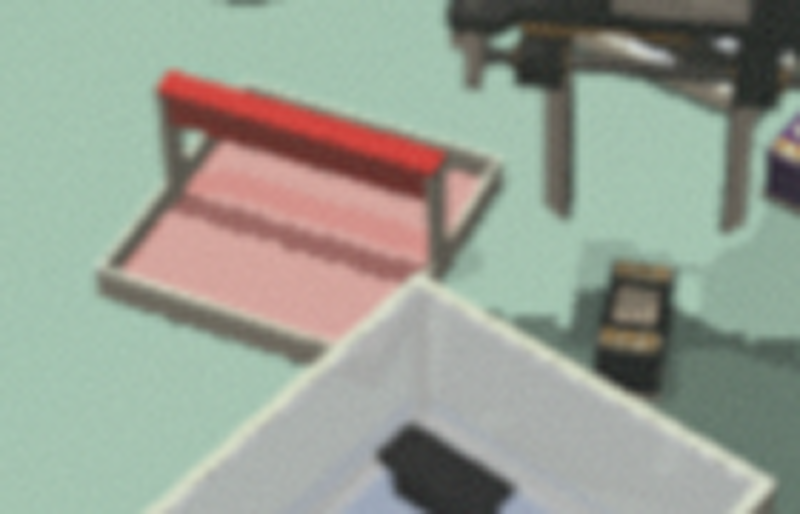

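```bash
python3 - <<'E'
from h import *
f=lambda x,y:((x+.5)/5.714-.5+150,(y+.5)/5.714-.5+210)
print(ray('side',*f(638,305),.034)); p=sensors.state()['tool_pos']; q=proj('side',p); print('tcp proj crop',(q-[150,210])*5.714)
print('fingers mid',ray('side',*f(642,222),p[2]))
E
```

```text
[0.42641869 0.14578039 0.034     ]
tcp proj crop [639.96761959 209.00935296]
fingers mid [0.42166461 0.15258472 0.09858775]
```

Two views agree on the black module: (0.426, 0.146). Descend and grip.

```bash
python3 -m jog '[{"linear":[-0.001,0,0.03],"yaw":0,"grip":-0.5},{"linear":[-0.001,0,0.06],"yaw":0,"grip":-0.5},{"linear":[-0.001,0,0.075],"yaw":0,"grip":-0.5},{"linear":[-0.001,0,0.08],"yaw":0,"grip":-0.3},{"linear":[-0.001,0,0.08],"yaw":0,"grip":1},{"linear":[-0.001,0,0.08],"yaw":0,"grip":1},{"linear":[-0.001,0,0.08],"yaw":0,"grip":1},{"linear":[-0.001,0,0.08],"yaw":0,"grip":1},{"linear":[-0.001,0,0.08],"yaw":0,"grip":1},{"linear":[-0.001,0,0.08],"yaw":0,"grip":1}]' 30
python3 to.py .426 .145 .12 121.4
python3 -m jog '[{"linear":[0,0,-0.02],"yaw":0,"grip":1},{"linear":[0,0,-0.05],"yaw":0,"grip":1},{"linear":[0,0,-0.09],"yaw":0,"grip":1},{"linear":[0,0,-0.12],"yaw":-0.5,"grip":1},{"linear":[0,0,-0.13],"yaw":-1.4,"grip":1},{"linear":[0,0,-0.13],"yaw":-2.4,"grip":1},{"linear":[0,0,-0.13],"yaw":-3.4,"grip":1},{"linear":[0,0,-0.13],"yaw":-4.4,"grip":1},{"linear":[0,0,-0.13],"yaw":-5.4,"grip":1},{"linear":[0,0,-0.13],"yaw":-6.4,"grip":1}]' 30
python3 - <<'E'
from h import *
# tray targets: centre C, yaw
C=np.array([.6045,.186]);t=np.radians(15);R=np.array([[np.cos(t),-np.sin(t)],[np.sin(t),np.cos(t)]])
for sx in(-36,36):
  for sy in(-46,46): print(sx,sy,np.round(C+R@[sx/1e3,sy/1e3],4))
# tray refinement from t2 by pinkish tray rim / red bar
a=cv2.imread('pics/side0.png')
E
python3 to.py .627 .133 .15 195
```

```text
time: 14.15
tool_pos: [0.4266, 0.146, 0.0189]
tcp_rot: [[-0.517, 0.856, 0.001], [0.856, 0.517, 0.0], [-0.0, 0.001, -1.0]]
force: [0.2, 0.5, 6.2]
opening: 0.0317
t 14.15 pos [0.4266 0.146  0.0189] hd 121.1 -> linear [-0.0006, -0.0009, -0.1011] yaw -0.026 F [0.2 0.5 6.2] open 0.0317 j6 -16.9
time: 15.4
tool_pos: [0.4259, 0.1458, 0.1481]
tcp_rot: [[-0.995, -0.095, -0.001], [-0.095, 0.995, -0.0], [0.001, -0.0, -1.0]]
force: [-0.7, 0.1, -1.2]
opening: 0.0317
-36 -46 [0.5816 0.1322]
-36 46 [0.5578 0.2211]
36 -46 [0.6512 0.1509]
36 46 [0.6274 0.2398]
t 15.4 pos [0.4259 0.1458 0.1481] hd -174.5 -> linear [-0.199, -0.0319, -0.002] yaw -0.953 F [-0.7  0.1 -1.2] open 0.0317 j6 -81.2
```

```bash
python3 - <<'E'
from h import *
f=lambda x,y:((x+.5)/5.714-.5+150,(y+.5)/5.714-.5+210)
quad('rim diag',[f(100,264),f(501,160)],.02,'side'); quad('bar',[f(174,79),f(436,163)],.084,'side')
a=cv2.imread('pics/t3.png'); hsv=cv2.cvtColor(a,cv2.COLOR_BGR2HSV)
a0=cv2.imread('pics/top0.png'); h0=cv2.cvtColor(a0,cv2.COLOR_BGR2HSV)
m=cv2.inRange(h0,(0,35,60),(14,255,255))|cv2.inRange(h0,(165,35,60),(180,255,255)); m[:, :155]=0; m[:,230:]=0; m[:140]=0; m[222:]=0
m=cv2.morphologyEx(m,cv2.MORPH_OPEN,np.ones((2,2),np.uint8))
c=max(cv2.findContours(m,0,1)[0],key=cv2.contourArea); w=np.array([ray('top',*p[0],.005)[:2] for p in c],np.float32); print('floor pink',cv2.minAreaRect(w))
m=cv2.inRange(h0,(0,150,60),(8,255,255)); m[:, :170]=0; m[:,210:]=0
ys,xs=np.nonzero(m); print('bar centroid',ray('top',xs.mean(),ys.mean(),.082)); w=np.array([ray('top',x,y,.082)[:2] for x,y in zip(xs,ys)],np.float32); print(cv2.minAreaRect(w), np.degrees(np.arctan2(*np.linalg.svd(w-w.mean(0))[2][0][::-1])))
E
```

```text
rim diag [0.6061 0.1883] sides [0.213 0.213] ang [-120.7   59.3]
bar [0.6038 0.1885] sides [0.147 0.147] ang [-165.9   14.1]
floor pink ((0.6190087795257568, 0.1908791959285736), (0.17457185685634613, 0.14625664055347443), 14.762005805969238)
bar centroid [0.60609674 0.18787755 0.082     ]
((0.6057919859886169, 0.1882093995809555), (0.1523650735616684, 0.015030958689749241), 14.312819480895996) -164.98401
```

```bash
python3 to.py .6287 .2416 .15 194.6; python3 to.py .6287 .2416 .0225 194.6
```

```text
t 15.4 pos [0.4259 0.1458 0.1481] hd -174.5 -> linear [-0.211, 0.076, -0.002] yaw -0.913 F [-0.7  0.1 -1.2] open 0.0317 j6 -81.2
t 15.4 pos [0.4259 0.1458 0.1481] hd -174.5 -> linear [-0.2111, 0.0761, 0.1255] yaw -0.913 F [-0.7  0.1 -1.2] open 0.0317 j6 -81.2
```

```bash
python3 -m jog '[{"linear":[-0.03,0.011,0],"yaw":-0.3,"grip":1},{"linear":[-0.07,0.025,0],"yaw":-0.6,"grip":1},{"linear":[-0.11,0.04,0],"yaw":-0.9,"grip":1},{"linear":[-0.15,0.054,0],"yaw":-0.91,"grip":1},{"linear":[-0.18,0.065,0],"yaw":-0.91,"grip":1},{"linear":[-0.2,0.072,0],"yaw":-0.91,"grip":1},{"linear":[-0.211,0.076,0.01],"yaw":-0.91,"grip":1},{"linear":[-0.211,0.076,0.03],"yaw":-0.91,"grip":1},{"linear":[-0.211,0.076,0.05],"yaw":-0.91,"grip":1},{"linear":[-0.211,0.076,0.06],"yaw":-0.91,"grip":1}]' 30
python3 to.py .6287 .2416 .0225 194.6
```

```text
time: 16.65
tool_pos: [0.6284, 0.2401, 0.0862]
tcp_rot: [[-0.969, -0.246, -0.002], [-0.246, 0.969, -0.001], [0.003, -0.0, -1.0]]
force: [0.4, 0.6, -1.3]
opening: 0.0317
t 16.65 pos [0.6284 0.2401 0.0862] hd -165.8 -> linear [-0.0008, 0.0014, 0.0637] yaw -0.036 F [ 0.4  0.6 -1.3] open 0.0317 j6 -86.4
```

```bash
python3 -m jog '[{"linear":[-0.001,0.001,0.02],"yaw":0,"grip":1},{"linear":[-0.001,0.001,0.04],"yaw":0,"grip":1},{"linear":[-0.001,0.001,0.053],"yaw":0,"grip":1},{"linear":[-0.001,0.001,0.06],"yaw":0,"grip":1},{"linear":[-0.001,0.001,0.0625],"yaw":0,"grip":1},{"linear":[-0.001,0.001,0.0635],"yaw":0,"grip":1},{"linear":[-0.001,0.001,0.0635],"yaw":0,"grip":0.1},{"linear":[-0.001,0.001,0.0635],"yaw":0,"grip":0.1},{"linear":[-0.001,0.001,0.055],"yaw":0,"grip":0.1},{"linear":[-0.001,0.001,0.01],"yaw":0,"grip":0.1}]' 30
python3 to.py .4262 -.0155 .15 91.9
```

```text
time: 17.9
tool_pos: [0.6289, 0.2413, 0.0769]
tcp_rot: [[-0.969, -0.246, -0.004], [-0.246, 0.969, -0.001], [0.005, -0.0, -1.0]]
force: [1.3, -0.2, 1.4]
opening: 0.0425
t 17.9 pos [0.6289 0.2413 0.0769] hd -165.8 -> linear [0.26, -0.199, -0.0718] yaw 10.234 F [ 1.3 -0.2  1.4] open 0.0425 j6 -86.4
```

```bash
python3 -m jog '[{"linear":[0,0,-0.05],"yaw":0,"grip":0.1},{"linear":[0.01,-0.01,-0.075],"yaw":1,"grip":-0.4},{"linear":[0.05,-0.04,-0.075],"yaw":2,"grip":-0.4},{"linear":[0.1,-0.08,-0.075],"yaw":3,"grip":-0.4},{"linear":[0.15,-0.12,-0.075],"yaw":4,"grip":-0.4},{"linear":[0.2,-0.16,-0.075],"yaw":5,"grip":-0.4},{"linear":[0.25,-0.19,-0.07],"yaw":6,"grip":-0.4},{"linear":[0.26,-0.199,-0.05],"yaw":7,"grip":-0.4},{"linear":[0.26,-0.199,-0.03],"yaw":8,"grip":-0.4},{"linear":[0.26,-0.199,-0.02],"yaw":9,"grip":-0.4}]' 30
python3 to.py .4262 -.0155 .1 91.9
python3 - <<'E'
from h import *
a=shot('top','t4.png');b=shot('side','s4.png')
A=cv2.resize(a[135:285,150:430],(750,402));B=cv2.resize(b[80:300,130:400],(750,611))[:, :]
cv2.imwrite('pics/ts4.png',cv2.cvtColor(np.hstack([cv2.resize(b[130:280,150:350],(400,300)),cv2.resize(a[130:280,150:350],(400,300))]),cv2.COLOR_RGB2BGR))
E
```

```text
time: 19.15
tool_pos: [0.427, -0.0154, 0.0983]
tcp_rot: [[-0.24, 0.971, 0.0], [0.971, 0.24, -0.0], [-0.0, 0.0, -1.0]]
force: [0.3, 0.7, 0.3]
opening: 0.0659
t 19.15 pos [ 0.427  -0.0154  0.0983] hd 103.9 -> linear [0.0001, -0.0008, -0.0017] yaw 1.198 F [0.3 0.7 0.3] open 0.0659 j6 -20.9
```

View pics/ts4.png

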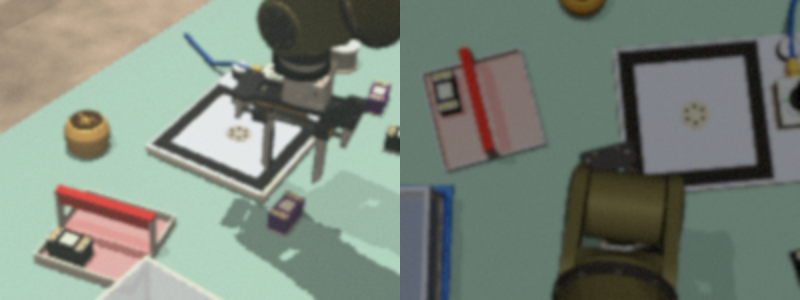

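The black module lies flat in the tray, at (445,95) in the right panel. The purple one is under the fingers at left (288,210); a quick position check before descending.

```bash
python3 - <<'E'
from h import *
print(ray('side',150+288/2,130+209/2,.034))
E
python3 -m jog '[{"linear":[0,0,0.02],"yaw":0.6,"grip":-0.4},{"linear":[0,0,0.04],"yaw":1.2,"grip":-0.4},{"linear":[0,0,0.06],"yaw":1.2,"grip":-0.4},{"linear":[0,-0.001,0.075],"yaw":1.2,"grip":-0.3},{"linear":[0,-0.001,0.08],"yaw":1.2,"grip":-0.3},{"linear":[0,-0.001,0.08],"yaw":1.2,"grip":1},{"linear":[0,-0.001,0.08],"yaw":1.2,"grip":1},{"linear":[0,-0.001,0.08],"yaw":1.2,"grip":1},{"linear":[0,-0.001,0.08],"yaw":1.2,"grip":1},{"linear":[0,-0.001,0.08],"yaw":1.2,"grip":1}]' 30
python3 to.py .5591 .2234 .15 194.6
```

```text
[ 0.41852266 -0.00801115  0.034     ]
time: 20.5
tool_pos: [0.4266, -0.0154, 0.0188]
tcp_rot: [[-0.039, 0.999, 0.001], [0.999, 0.039, -0.0], [-0.0, 0.001, -1.0]]
force: [0.3, -0.9, 6.8]
opening: 0.0316
t 20.5 pos [ 0.4266 -0.0154  0.0188] hd 92.3 -> linear [0.2334, 0.1419, -0.1311] yaw -10.235 F [ 0.3 -0.9  6.8] open 0.0316 j6 -9.2
```

```bash
python3 - <<'E'
from h import *
for f in('side0','s4'):
    h=cv2.cvtColor(cv2.imread(f'pics/{f}.png'),cv2.COLOR_BGR2HSV); m=cv2.inRange(h,(125,60,30),(165,255,255))
    n,l,s,c=cv2.connectedComponentsWithStats(m); print(f,[(s[i].tolist(),np.round(c[i],1).tolist()) for i in range(1,n) if s[i][4]>25])
print(proj('side',(.426,-.0155,.034)))
E
python3 -m jog '[{"linear":[0,0,-0.02],"yaw":0,"grip":1},{"linear":[0,0,-0.05],"yaw":0,"grip":1},{"linear":[0,0,-0.09],"yaw":0,"grip":1},{"linear":[0,0,-0.12],"yaw":-1,"grip":1},{"linear":[0.02,0.01,-0.131],"yaw":-2,"grip":1},{"linear":[0.06,0.03,-0.131],"yaw":-3,"grip":1},{"linear":[0.1,0.06,-0.131],"yaw":-4,"grip":1},{"linear":[0.14,0.08,-0.131],"yaw":-5,"grip":1},{"linear":[0.18,0.105,-0.131],"yaw":-6,"grip":1},{"linear":[0.21,0.125,-0.131],"yaw":-7,"grip":1}]' 30
python3 to.py .5591 .2234 .15 194.6
```

```text
side0 []
s4 [([334, 175, 10, 11, 36], [338.4, 181.5])]
[293.28211573 232.10138877]
time: 21.75
tool_pos: [0.5431, 0.201, 0.1488]
tcp_rot: [[-0.954, 0.299, -0.001], [0.299, 0.954, -0.0], [0.001, -0.0, -1.0]]
force: [0.7, 0.1, -1.2]
opening: 0.0318
t 21.75 pos [0.5431 0.201  0.1488] hd 162.6 -> linear [-0.0086, 0.0262, -0.0012] yaw -3.197 F [ 0.7  0.1 -1.2] open 0.0318 j6 -55.9
```

```bash
python3 -m jog '[{"linear":[-0.004,0.01,0],"yaw":-1,"grip":1},{"linear":[-0.009,0.02,0],"yaw":-2,"grip":1},{"linear":[-0.009,0.026,0],"yaw":-3,"grip":1},{"linear":[-0.009,0.026,0.005],"yaw":-3.2,"grip":1},{"linear":[-0.009,0.026,0.02],"yaw":-3.2,"grip":1},{"linear":[-0.009,0.026,0.035],"yaw":-3.2,"grip":1},{"linear":[-0.009,0.026,0.045],"yaw":-3.2,"grip":1},{"linear":[-0.009,0.026,0.055],"yaw":-3.2,"grip":1},{"linear":[-0.009,0.026,0.06],"yaw":-3.2,"grip":1},{"linear":[-0.009,0.026,0.06],"yaw":-3.2,"grip":1}]' 30
python3 to.py .5591 .2234 .0225 194.6
python3 - <<'E'
from h import *
b=shot('side','s5.png')
cv2.imwrite('pics/c5.png',cv2.cvtColor(cv2.resize(b[190:290,130:270],(560,400),interpolation=cv2.INTER_CUBIC),cv2.COLOR_RGB2BGR))
E
```

```text
time: 23.0
tool_pos: [0.5593, 0.2213, 0.0891]
tcp_rot: [[-0.969, -0.246, -0.0], [-0.246, 0.969, -0.0], [0.0, 0.0, -1.0]]
force: [0.8, 0.2, -1.2]
opening: 0.0318
t 23.0 pos [0.5593 0.2213 0.0891] hd -165.8 -> linear [-0.0003, 0.002, 0.0666] yaw -0.036 F [ 0.8  0.2 -1.2] open 0.0318 j6 -86.1
```

View pics/c5.png

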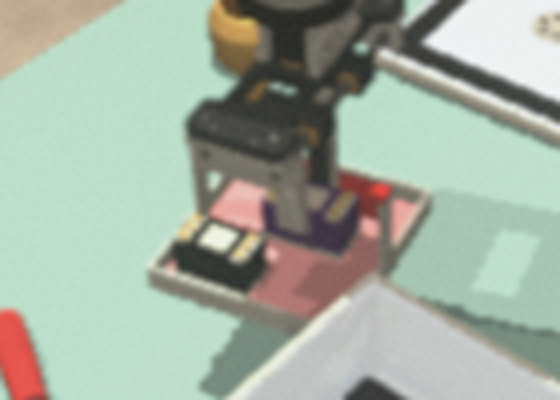

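Side view: the finger (290,210) is left of the module's middle (312,220), so the module sits about 6 mm toward tray -x. Shift 6 mm to compensate and lower.

```bash
python3 -m jog '[{"linear":[-0.006,0.002,0.01],"yaw":0,"grip":1},{"linear":[-0.006,0.002,0.03],"yaw":0,"grip":1},{"linear":[-0.006,0.002,0.05],"yaw":0,"grip":1},{"linear":[-0.006,0.002,0.06],"yaw":0,"grip":1},{"linear":[-0.006,0.002,0.065],"yaw":0,"grip":1},{"linear":[-0.006,0.002,0.0665],"yaw":0,"grip":1},{"linear":[-0.006,0.002,0.0665],"yaw":0,"grip":0.1},{"linear":[-0.006,0.002,0.0665],"yaw":0,"grip":0.1},{"linear":[-0.006,0.002,0.055],"yaw":0,"grip":0.1},{"linear":[-0.006,0.002,0.0],"yaw":0,"grip":0.1}]' 30
python3 to.py .4640 -.3670 .15 106.7
```

```text
time: 24.3
tool_pos: [0.5633, 0.2243, 0.0882]
tcp_rot: [[-0.969, -0.246, -0.005], [-0.246, 0.969, -0.002], [0.005, -0.0, -1.0]]
force: [0.5, 0.4, 0.5]
opening: 0.0425
t 24.3 pos [0.5633 0.2243 0.0882] hd -165.8 -> linear [0.242, -0.5487, -0.0604] yaw 8.754 F [0.5 0.4 0.5] open 0.0425 j6 -86.0
```

```bash
python3 -m jog '[{"linear":[0,0,-0.05],"yaw":0,"grip":0.1},{"linear":[0.02,-0.04,-0.065],"yaw":1,"grip":-0.4},{"linear":[0.045,-0.1,-0.065],"yaw":2,"grip":-0.4},{"linear":[0.07,-0.155,-0.065],"yaw":3,"grip":-0.4},{"linear":[0.095,-0.21,-0.065],"yaw":4,"grip":-0.4},{"linear":[0.12,-0.265,-0.065],"yaw":5,"grip":-0.4},{"linear":[0.145,-0.32,-0.065],"yaw":6,"grip":-0.4},{"linear":[0.17,-0.375,-0.065],"yaw":7,"grip":-0.4},{"linear":[0.195,-0.43,-0.065],"yaw":8,"grip":-0.4},{"linear":[0.215,-0.48,-0.065],"yaw":8.75,"grip":-0.4}]' 30
python3 - <<'E'
from h import *
a=shot('top','t6.png');b=shot('side','s6.png')
cv2.imwrite('pics/ts6.png',cv2.cvtColor(np.vstack([cv2.resize(b[120:270,140:406],(532,300)),cv2.resize(a[140:290,160:426],(532,300))]),cv2.COLOR_RGB2BGR))
E
python3 to.py .4640 -.3670 .1 106.7
```

```text
time: 25.55
tool_pos: [0.4738, -0.2955, 0.1555]
tcp_rot: [[-0.283, 0.959, 0.001], [0.959, 0.283, -0.001], [-0.001, 0.001, -1.0]]
force: [0.3, -0.2, 0.2]
opening: 0.0657
t 25.65 pos [ 0.4733 -0.2976  0.1551] hd 106.3 -> linear [-0.064, -0.0284, 0.0552] yaw -0.041 F [-0.1  0.8 -0.1] open 0.066 j6 -52.2
```

View pics/ts6.png

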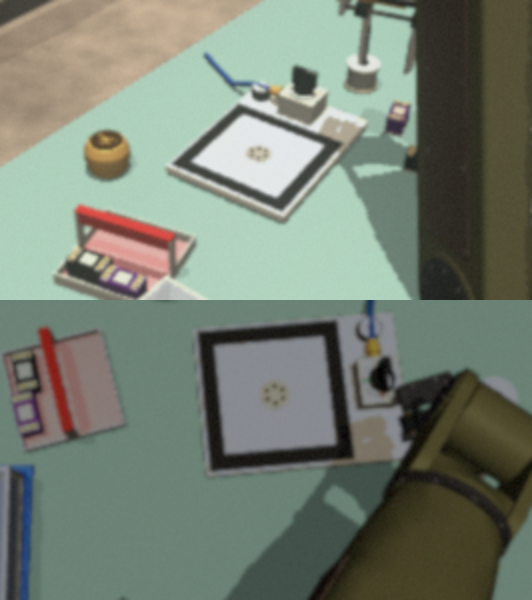

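```bash
python3 - <<'E'
from h import *
print('exp',proj('side',(.464,-.367,.034)),'reel',ray('top',637*.64,295*.64,.05))
h=cv2.cvtColor(cv2.imread('pics/s6.png'),cv2.COLOR_BGR2HSV)
m=cv2.inRange(h,(120,50,20),(165,255,255)); n,l,s,c=cv2.connectedComponentsWithStats(m); print([(s[i].tolist()) for i in range(1,n) if s[i][4]>25])
print('label',ray('side',140+401/2,120+107/2,.034))
E
python3 -m jog '[{"linear":[-0.02,-0.01,0],"yaw":0,"grip":-0.4},{"linear":[-0.045,-0.02,0],"yaw":0,"grip":-0.4},{"linear":[-0.064,-0.028,0.01],"yaw":0,"grip":-0.4},{"linear":[-0.064,-0.028,0.03],"yaw":0,"grip":-0.4},{"linear":[-0.064,-0.028,0.05],"yaw":0,"grip":-0.4},{"linear":[-0.064,-0.028,0.05],"yaw":0,"grip":-0.4},{"linear":[-0.064,-0.028,0.05],"yaw":0,"grip":-0.4},{"linear":[-0.064,-0.028,0.05],"yaw":0,"grip":-0.4},{"linear":[-0.064,-0.028,0.05],"yaw":0,"grip":-0.4},{"linear":[-0.064,-0.028,0.05],"yaw":0,"grip":-0.4}]' 30
python3 to.py .4640 -.3670 .1 106.7
```

```text
exp [338.52588678 175.05253541] reel [ 0.58183194 -0.44594997  0.05      ]
[[334, 174, 10, 12, 44], [190, 254, 20, 14, 79]]
label [ 0.46315022 -0.38007575  0.034     ]
time: 26.9
tool_pos: [0.4661, -0.3628, 0.1045]
tcp_rot: [[-0.288, 0.958, 0.0], [0.958, 0.288, -0.0], [-0.0, 0.0, -1.0]]
force: [-0.1, -0.2, 0.7]
opening: 0.066
t 26.9 pos [ 0.4661 -0.3628  0.1045] hd 106.7 -> linear [-0.0035, -0.0032, 0.0045] yaw 0.005 F [-0.1 -0.2  0.7] open 0.066 j6 -58.2
```

```bash
python3 -m jog '[{"linear":[-0.006,-0.004,0.03],"yaw":0,"grip":-0.4},{"linear":[-0.006,-0.004,0.06],"yaw":0,"grip":-0.4},{"linear":[-0.006,-0.004,0.075],"yaw":0,"grip":-0.4},{"linear":[-0.006,-0.004,0.083],"yaw":0,"grip":-0.3},{"linear":[-0.006,-0.004,0.0855],"yaw":0,"grip":-0.3},{"linear":[-0.006,-0.004,0.0855],"yaw":0,"grip":1},{"linear":[-0.006,-0.004,0.0855],"yaw":0,"grip":1},{"linear":[-0.006,-0.004,0.0855],"yaw":0,"grip":1},{"linear":[-0.006,-0.004,0.0855],"yaw":0,"grip":1},{"linear":[-0.006,-0.004,0.0855],"yaw":0,"grip":1}]' 30
python3 to.py .6519 .1526 .15 194.6
```

```text
time: 28.15
tool_pos: [0.4641, -0.3697, 0.0191]
tcp_rot: [[-0.288, 0.958, 0.0], [0.958, 0.288, -0.0], [-0.0, 0.0, -1.0]]
force: [0.0, 1.2, 4.3]
opening: 0.0313
t 28.15 pos [ 0.4641 -0.3697  0.0191] hd 106.7 -> linear [0.446, 0.3304, -0.131] yaw -8.786 F [0.  1.2 4.3] open 0.0313 j6 -58.8
```

```bash
python3 -m jog '[{"linear":[0,0,-0.03],"yaw":0,"grip":1},{"linear":[0,0,-0.08],"yaw":0,"grip":1},{"linear":[0.01,0.01,-0.13],"yaw":0,"grip":1},{"linear":[0.05,0.037,-0.131],"yaw":-1,"grip":1},{"linear":[0.09,0.067,-0.131],"yaw":-2,"grip":1},{"linear":[0.13,0.096,-0.131],"yaw":-3,"grip":1},{"linear":[0.17,0.126,-0.131],"yaw":-4,"grip":1},{"linear":[0.21,0.156,-0.131],"yaw":-5,"grip":1},{"linear":[0.25,0.185,-0.131],"yaw":-6,"grip":1},{"linear":[0.29,0.215,-0.131],"yaw":-7,"grip":1}]' 30
python3 -m jog '[{"linear":[0.03,-0.03,0],"yaw":-0.8,"grip":1},{"linear":[0.03,-0.03,0],"yaw":-0.8,"grip":1},{"linear":[0.03,-0.03,0],"yaw":-0.8,"grip":1},{"linear":[0.03,-0.03,0],"yaw":-0.8,"grip":1},{"linear":[0.03,-0.03,0],"yaw":-0.8,"grip":1},{"linear":[0.03,-0.03,0],"yaw":-0.8,"grip":1},{"linear":[0.03,-0.03,0],"yaw":-0.8,"grip":1},{"linear":[0.03,-0.03,0],"yaw":-0.8,"grip":1},{"linear":[0.03,-0.03,0],"yaw":-0.8,"grip":1},{"linear":[0.03,-0.03,0],"yaw":-0.8,"grip":1}]' 30
python3 to.py .6519 .1526 .1 194.6
```

```text
time: 29.4
tool_pos: [0.5864, -0.0284, 0.1495]
tcp_rot: [[-0.999, 0.051, -0.0], [0.051, 0.999, -0.0], [0.0, -0.0, -1.0]]
force: [0.4, -0.2, -1.2]
opening: 0.0319
time: 30.65
tool_pos: [0.5546, -0.0582, 0.1497]
tcp_rot: [[-0.997, -0.083, -0.0], [-0.083, 0.997, 0.0], [0.0, 0.0, -1.0]]
force: [0.4, -0.3, -1.1]
opening: 0.0317
t 30.65 pos [ 0.5546 -0.0582  0.1497] hd -175.3 -> linear [-0.1144, 0.2021, 0.0497] yaw -0.986 F [ 0.4 -0.3 -1.1] open 0.0317 j6 -104.5
```

Harmless blind detour; now head for the slot.

```bash
python3 -m jog '[{"linear":[-0.02,0.035,0],"yaw":-0.2,"grip":1},{"linear":[-0.045,0.08,0],"yaw":-0.5,"grip":1},{"linear":[-0.07,0.124,0],"yaw":-0.8,"grip":1},{"linear":[-0.095,0.168,0],"yaw":-0.98,"grip":1},{"linear":[-0.114,0.202,0],"yaw":-0.98,"grip":1},{"linear":[-0.114,0.202,0.01],"yaw":-0.98,"grip":1},{"linear":[-0.114,0.202,0.03],"yaw":-0.98,"grip":1},{"linear":[-0.114,0.202,0.05],"yaw":-0.98,"grip":1},{"linear":[-0.114,0.202,0.06],"yaw":-0.98,"grip":1},{"linear":[-0.114,0.202,0.06],"yaw":-0.98,"grip":1}]' 30
python3 - <<'E'
from h import *
a=shot('top','t7.png');b=shot('side','s7.png')
cv2.imwrite('pics/ts7.png',cv2.cvtColor(np.hstack([cv2.resize(b[180:280,140:270],(390,300),interpolation=cv2.INTER_CUBIC),cv2.resize(a[130:230,130:260],(390,300),interpolation=cv2.INTER_CUBIC)]),cv2.COLOR_RGB2BGR))
E
python3 to.py .6519 .1526 .0225 194.6
```

```text
time: 31.9
tool_pos: [0.6512, 0.152, 0.0889]
tcp_rot: [[-0.968, -0.251, -0.001], [-0.251, 0.968, -0.0], [0.001, 0.0, -1.0]]
force: [-0.5, 0.1, -1.2]
opening: 0.0319
t 32.0 pos [0.6518 0.1523 0.0904] hd -165.5 -> linear [-0.0001, 0.0002, 0.0679] yaw -0.007 F [-0.   0.5 -1.6] open 0.0318 j6 -94.5
```

View pics/ts7.png

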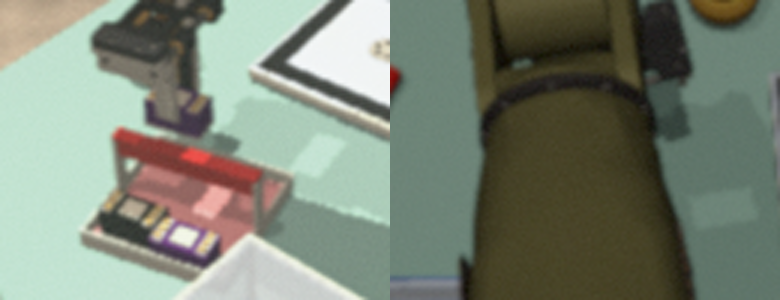

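The third module hangs level (178,112), over the empty side of the tray; the two placed modules lie flat. Lower it.

```bash
python3 -m jog '[{"linear":[-0.003,0,0.01],"yaw":0,"grip":1},{"linear":[-0.003,0,0.03],"yaw":0,"grip":1},{"linear":[-0.003,0,0.05],"yaw":0,"grip":1},{"linear":[-0.003,0,0.06],"yaw":0,"grip":1},{"linear":[-0.003,0,0.066],"yaw":0,"grip":1},{"linear":[-0.003,0,0.0675],"yaw":0,"grip":1},{"linear":[-0.003,0,0.0675],"yaw":0,"grip":0.1},{"linear":[-0.003,0,0.0675],"yaw":0,"grip":0.1},{"linear":[-0.003,0,0.055],"yaw":0,"grip":0.1},{"linear":[-0.003,0,0.0],"yaw":0,"grip":0.1}]' 30
python3 to.py .3670 -.2850 .15 197.5
```

```text
time: 33.25
tool_pos: [0.6529, 0.153, 0.0884]
tcp_rot: [[-0.968, -0.251, -0.005], [-0.251, 0.968, -0.001], [0.005, 0.0, -1.0]]
force: [0.9, -0.5, 0.6]
opening: 0.0422
t 33.25 pos [0.6529 0.153  0.0884] hd -165.5 -> linear [0.3871, -0.3521, -0.0597] yaw -0.296 F [ 0.9 -0.5  0.6] open 0.0422 j6 -94.5
```

```bash
python3 -m jog '[{"linear":[0,0,-0.05],"yaw":0.5,"grip":0.1},{"linear":[0.03,-0.03,-0.06],"yaw":1.5,"grip":-0.4},{"linear":[0.07,-0.064,-0.06],"yaw":2.5,"grip":-0.4},{"linear":[0.11,-0.1,-0.06],"yaw":3.5,"grip":-0.4},{"linear":[0.15,-0.137,-0.06],"yaw":4.5,"grip":-0.4},{"linear":[0.19,-0.173,-0.06],"yaw":5.5,"grip":-0.4},{"linear":[0.23,-0.21,-0.06],"yaw":6.5,"grip":-0.4},{"linear":[0.27,-0.246,-0.06],"yaw":7.5,"grip":-0.4},{"linear":[0.31,-0.282,-0.06],"yaw":8.5,"grip":-0.4},{"linear":[0.35,-0.318,-0.06],"yaw":9.5,"grip":-0.4}]' 30
python3 to.py .3670 -.2850 .15 17.5
```

```text
time: 34.5
tool_pos: [0.3945, -0.2439, 0.151]
tcp_rot: [[-0.16, 0.987, 0.002], [0.987, 0.16, -0.001], [-0.001, 0.001, -1.0]]
force: [1.4, -0.0, -0.8]
opening: 0.0659
t 34.5 pos [ 0.3945 -0.2439  0.151 ] hd 99.2 -> linear [-0.0362, -0.0338, 0.001] yaw 8.172 F [ 1.4 -0.  -0.8] open 0.0659 j6 -45.5
```

```bash
python3 -m jog '[{"linear":[-0.02,-0.02,0],"yaw":1,"grip":-0.4},{"linear":[-0.036,-0.034,0],"yaw":2,"grip":-0.4},{"linear":[-0.036,-0.034,0],"yaw":3,"grip":-0.4},{"linear":[-0.036,-0.034,0],"yaw":4,"grip":-0.4},{"linear":[-0.036,-0.034,0],"yaw":5,"grip":-0.4},{"linear":[-0.036,-0.034,0],"yaw":6,"grip":-0.4},{"linear":[-0.036,-0.034,0.02],"yaw":7,"grip":-0.4},{"linear":[-0.036,-0.034,0.04],"yaw":8.17,"grip":-0.4},{"linear":[-0.036,-0.034,0.05],"yaw":8.17,"grip":-0.4},{"linear":[-0.036,-0.034,0.05],"yaw":8.17,"grip":-0.4}]' 30
python3 - <<'E'
from h import *
a=shot('top','t8.png');b=shot('side','s8.png')
cv2.imwrite('pics/ts8.png',cv2.cvtColor(np.vstack([cv2.resize(b[120:280,140:406],(532,320)),cv2.resize(a[140:270,160:426],(532,260))]),cv2.COLOR_RGB2BGR))
print(proj('side',(.367,-.285,.034)),proj('top',(.367,-.285,.034)))
E
python3 to.py .3670 -.2850 .1 17.5
```

```text
time: 35.75
tool_pos: [0.3679, -0.2836, 0.1]
tcp_rot: [[0.951, 0.31, -0.0], [0.31, -0.951, 0.0], [-0.0, -0.0, -1.0]]
force: [0.2, 0.3, -0.9]
opening: 0.0656
[352.37543709 196.69543361] [354.97648644 264.22711123]
t 35.85 pos [ 0.3682 -0.2839  0.1006] hd 18.0 -> linear [-0.0015, 0.0007, 0.0006] yaw 0.05 F [-0.  -0.8  0.3] open 0.066 j6 29.9
```

View pics/ts8.png

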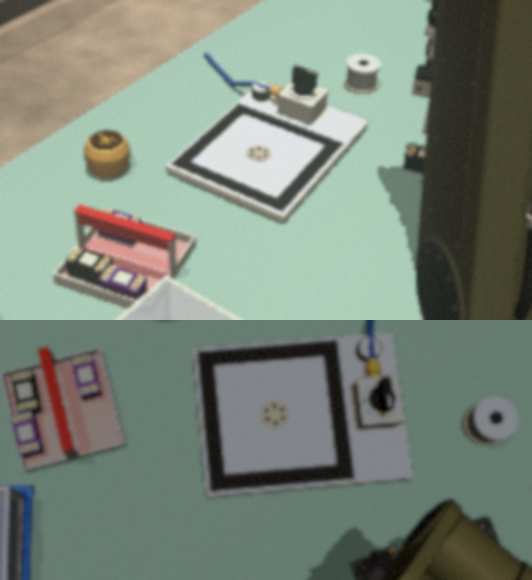

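Three modules lie flat in the tray, at (25,390), (27,433), (85,377) in the lower panel. The last black one shows at upper (410,155), unmoved. Pick it.

```bash
python3 -m jog '[{"linear":[-0.001,0.001,0.03],"yaw":0,"grip":-0.4},{"linear":[-0.001,0.001,0.06],"yaw":0,"grip":-0.4},{"linear":[-0.001,0.001,0.075],"yaw":0,"grip":-0.4},{"linear":[-0.001,0.001,0.08],"yaw":0,"grip":-0.3},{"linear":[-0.001,0.001,0.0815],"yaw":0,"grip":-0.3},{"linear":[-0.001,0.001,0.0815],"yaw":0,"grip":1},{"linear":[-0.001,0.001,0.0815],"yaw":0,"grip":1},{"linear":[-0.001,0.001,0.0815],"yaw":0,"grip":1},{"linear":[-0.001,0.001,0.0815],"yaw":0,"grip":1},{"linear":[-0.001,0.001,0.0815],"yaw":0,"grip":1}]' 30
python3 to.py .5823 .1344 .15 14.6
```

```text
time: 37.1
tool_pos: [0.3674, -0.285, 0.0186]
tcp_rot: [[0.952, 0.306, 0.0], [0.306, -0.952, -0.0], [0.0, 0.001, -1.0]]
force: [0.1, 0.1, 5.4]
opening: 0.0319
t 37.1 pos [ 0.3674 -0.285   0.0186] hd 17.8 -> linear [0.3331, -0.3333, -0.1315] yaw 0.325 F [0.1 0.1 5.4] open 0.0319 j6 29.8
```

```bash
python3 -m jog '[{"linear":[0,0,-0.03],"yaw":0,"grip":1},{"linear":[0,0,-0.08],"yaw":0,"grip":1},{"linear":[0.01,-0.01,-0.12],"yaw":0,"grip":1},{"linear":[0.05,-0.05,-0.1315],"yaw":0,"grip":1},{"linear":[0.09,-0.09,-0.1315],"yaw":0.1,"grip":1},{"linear":[0.13,-0.13,-0.1315],"yaw":0.2,"grip":1},{"linear":[0.17,-0.17,-0.1315],"yaw":0.3,"grip":1},{"linear":[0.21,-0.21,-0.1315],"yaw":0.32,"grip":1},{"linear":[0.25,-0.25,-0.1315],"yaw":0.32,"grip":1},{"linear":[0.29,-0.29,-0.1315],"yaw":0.32,"grip":1}]' 30
python3 to.py .5823 .1344 .09 14.6
```

```text
time: 38.35
tool_pos: [0.5548, 0.0819, 0.1494]
tcp_rot: [[0.967, 0.253, -0.001], [0.253, -0.967, -0.0], [-0.001, -0.0, -1.0]]
force: [-0.2, -1.3, -1.8]
opening: 0.0318
t 38.35 pos [0.5548 0.0819 0.1494] hd 14.7 -> linear [0.0399, -0.0438, 0.0594] yaw 0.005 F [-0.2 -1.3 -1.8] open 0.0318 j6 80.0
```

```bash
python3 -m jog '[{"linear":[0.02,-0.02,0],"yaw":0,"grip":1},{"linear":[0.035,-0.038,0],"yaw":0,"grip":1},{"linear":[0.04,-0.043,0.01],"yaw":0,"grip":1},{"linear":[0.04,-0.043,0.03],"yaw":0,"grip":1},{"linear":[0.04,-0.043,0.05],"yaw":0,"grip":1},{"linear":[0.04,-0.043,0.06],"yaw":0,"grip":1},{"linear":[0.04,-0.043,0.06],"yaw":0,"grip":1},{"linear":[0.04,-0.043,0.06],"yaw":0,"grip":1},{"linear":[0.04,-0.043,0.06],"yaw":0,"grip":1},{"linear":[0.04,-0.043,0.06],"yaw":0,"grip":1}]' 30
python3 - <<'E'
from h import *
a=shot('top','t9.png');b=shot('side','s9.png')
cv2.imwrite('pics/ts9.png',cv2.cvtColor(cv2.resize(b[180:280,140:270],(520,400),interpolation=cv2.INTER_CUBIC),cv2.COLOR_RGB2BGR))
E
python3 to.py .5823 .1344 .0225 14.6
```

```text
time: 39.6
tool_pos: [0.5824, 0.1318, 0.0902]
tcp_rot: [[0.968, 0.253, 0.001], [0.253, -0.968, 0.0], [0.001, 0.0, -1.0]]
force: [-0.5, -0.8, -1.0]
opening: 0.0318
t 39.7 pos [0.5823 0.1318 0.09  ] hd 14.6 -> linear [0.0006, -0.0025, 0.0675] yaw 0.005 F [-0.6  0.2 -1.4] open 0.0318 j6 84.6
```

View pics/ts9.png

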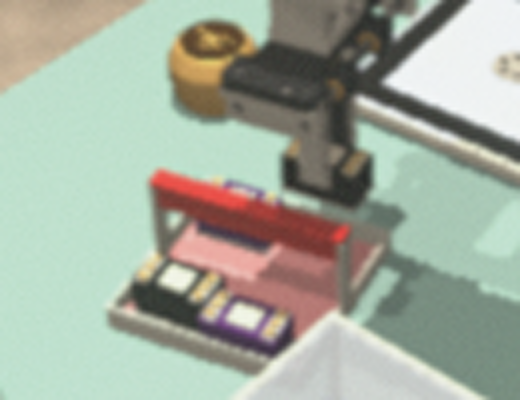

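The last module hangs level (327,175) behind the handle, over its free slot. Lower it.

```bash
python3 -m jog '[{"linear":[0.001,-0.0025,0.01],"yaw":0,"grip":1},{"linear":[0.001,-0.0025,0.03],"yaw":0,"grip":1},{"linear":[0.001,-0.0025,0.05],"yaw":0,"grip":1},{"linear":[0.001,-0.0025,0.06],"yaw":0,"grip":1},{"linear":[0.001,-0.0025,0.066],"yaw":0,"grip":1},{"linear":[0.001,-0.0025,0.0675],"yaw":0,"grip":1},{"linear":[0.001,-0.0025,0.0675],"yaw":0,"grip":0.1},{"linear":[0.001,-0.0025,0.0675],"yaw":0,"grip":0.1},{"linear":[0.001,-0.0025,0.055],"yaw":0,"grip":0.1},{"linear":[0.001,-0.0025,-0.05],"yaw":0,"grip":0.1}]' 30
python3 -m jog '[{"linear":[0,0,-0.02],"yaw":0,"grip":-0.4},{"linear":[-0.02,0.05,-0.02],"yaw":0,"grip":-0.4},{"linear":[-0.05,0.1,-0.02],"yaw":0,"grip":-0.4},{"linear":[-0.1,0.15,-0.02],"yaw":0,"grip":-0.4},{"linear":[-0.15,0.2,-0.02],"yaw":0,"grip":-0.4},{"linear":[-0.15,0.25,-0.02],"yaw":0,"grip":-0.4},{"linear":[-0.15,0.25,-0.02],"yaw":0,"grip":-0.4},{"linear":[-0.15,0.25,-0.02],"yaw":0,"grip":-0.4},{"linear":[-0.15,0.25,-0.02],"yaw":0,"grip":-0.4},{"linear":[-0.15,0.25,-0.02],"yaw":0,"grip":-0.4}]' 30
python3 - <<'E'
from h import *
a=shot('top','t10.png');b=shot('side','s10.png')
cv2.imwrite('pics/ts10.png',cv2.cvtColor(np.hstack([cv2.resize(b[190:280,150:260],(396,324),interpolation=cv2.INTER_CUBIC),cv2.resize(a[140:230,150:250],(360,324),interpolation=cv2.INTER_CUBIC)]),cv2.COLOR_RGB2BGR))
h0=cv2.cvtColor(a,cv2.COLOR_RGB2HSV); m=cv2.inRange(h0,(0,150,50),(8,255,255)); m[:, :170]=0; m[:,210:]=0
ys,xs=np.nonzero(m); w=np.array([ray('top',x,y,.082)[:2] for x,y in zip(xs,ys)],np.float32); print(cv2.minAreaRect(w), w.mean(0),np.degrees(np.arctan2(*np.linalg.svd(w-w.mean(0))[2][0][::-1])))
E
python3 to.py .606 .188 .16 14.6
```

```text
time: 40.95
tool_pos: [0.5809, 0.1342, 0.096]
tcp_rot: [[0.968, 0.253, -0.006], [0.253, -0.968, -0.001], [-0.006, -0.001, -1.0]]
force: [-0.3, 0.3, 0.9]
opening: 0.0426
time: 42.2
tool_pos: [0.5009, -0.1444, 0.1174]
tcp_rot: [[0.967, 0.254, 0.0], [0.254, -0.967, -0.0], [0.0, 0.0, -1.0]]
force: [-0.4, -0.3, 0.3]
opening: 0.0656
((0.6056927442550659, 0.18864776194095612), (0.1523614078760147, 0.015011639334261417), 13.818429946899414) [0.60659343 0.18857668] -165.51463
t 42.3 pos [ 0.5008 -0.1447  0.1173] hd 14.7 -> linear [0.1862, -0.2951, -0.0427] yaw 0.011 F [ 0.6 -0.  -0.3] open 0.0658 j6 55.2
```

View pics/ts10.png

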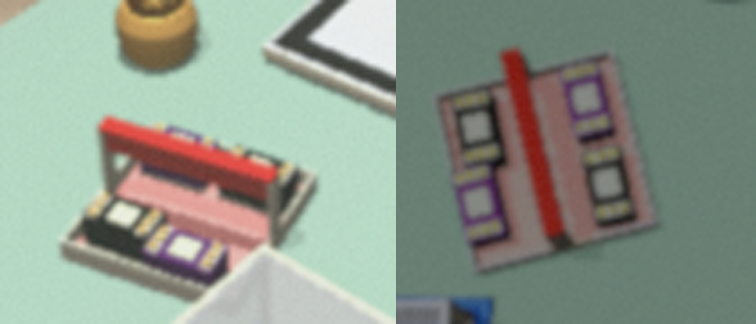

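All four modules are flat, side by side and clear of the handle. Now the tray handle, with a 30 mm opening so the fingers stay clear of the modules.

```bash
python3 -m jog '[{"linear":[0.03,-0.05,-0.02],"yaw":0,"grip":0.2},{"linear":[0.06,-0.1,-0.02],"yaw":0,"grip":0.36},{"linear":[0.095,-0.15,-0.02],"yaw":0,"grip":0.36},{"linear":[0.125,-0.2,-0.02],"yaw":0,"grip":0.36},{"linear":[0.155,-0.25,-0.02],"yaw":0,"grip":0.36},{"linear":[0.186,-0.295,-0.015],"yaw":0,"grip":0.36},{"linear":[0.186,-0.295,0],"yaw":0,"grip":0.36},{"linear":[0.186,-0.295,0.01],"yaw":0.02,"grip":0.36},{"linear":[0.186,-0.295,0.01],"yaw":0.02,"grip":0.36},{"linear":[0.186,-0.295,0.01],"yaw":0.02,"grip":0.36}]' 40
python3 to.py .606 .1885 .045 14.4
python3 - <<'E'
from h import *
b=shot('side','s11.png')
cv2.imwrite('pics/ts11.png',cv2.cvtColor(cv2.resize(b[190:280,150:260],(660,540),interpolation=cv2.INTER_CUBIC),cv2.COLOR_RGB2BGR))
E
```

```text
time: 43.55
tool_pos: [0.6063, 0.1863, 0.1079]
tcp_rot: [[0.969, 0.248, 0.001], [0.248, -0.969, 0.0], [0.001, 0.0, -1.0]]
force: [0.0, 0.2, 0.4]
opening: 0.0302
t 43.55 pos [0.6063 0.1863 0.1079] hd 14.4 -> linear [0.0002, -0.0022, 0.0629] yaw -0.002 F [0.  0.2 0.4] open 0.0302 j6 89.4
```

View pics/ts11.png

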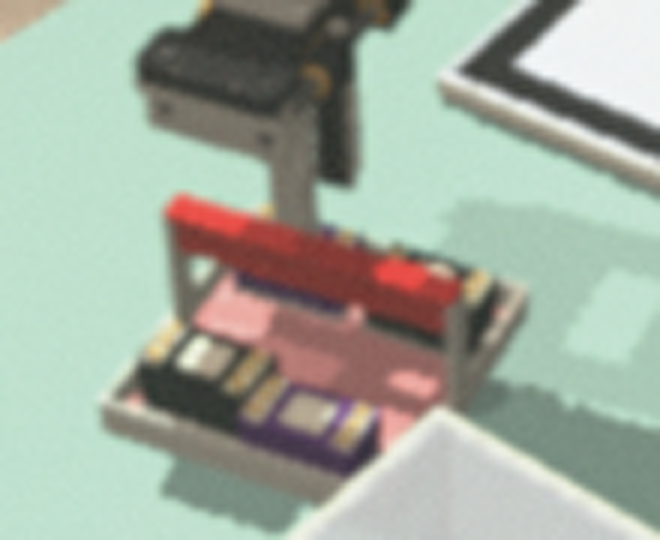

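The fingers (292,215) and (335,175) straddle the bar. Descend and close.

```bash
python3 -m jog '[{"linear":[0,-0.002,0.01],"yaw":0,"grip":0.36},{"linear":[0,-0.002,0.02],"yaw":0,"grip":0.36},{"linear":[0,-0.002,0.035],"yaw":0,"grip":0.36},{"linear":[0,-0.002,0.05],"yaw":0,"grip":0.36},{"linear":[0,-0.002,0.06],"yaw":0,"grip":0.36},{"linear":[0,-0.002,0.063],"yaw":0,"grip":0.36},{"linear":[0,-0.002,0.063],"yaw":0,"grip":1},{"linear":[0,-0.002,0.063],"yaw":0,"grip":1},{"linear":[0,-0.002,0.063],"yaw":0,"grip":1},{"linear":[0,-0.002,0.063],"yaw":0,"grip":1}]' 60
python3 to.py .5958 -.1268 .065 4.8
```

```text
time: 44.85
tool_pos: [0.6059, 0.189, 0.0447]
tcp_rot: [[0.968, 0.249, 0.001], [0.249, -0.968, 0.0], [0.001, 0.0, -1.0]]
force: [1.2, -1.8, 2.6]
opening: 0.015
t 44.85 pos [0.6059 0.189  0.0447] hd 14.4 -> linear [-0.0885, 0.3033, -0.0203] yaw 0.964 F [ 1.2 -1.8  2.6] open 0.015 j6 89.6
```

```bash
python3 -m jog '[{"linear":[0,0,0],"yaw":0,"grip":1},{"linear":[0,0,0],"yaw":0,"grip":1},{"linear":[0,0,0],"yaw":0,"grip":1},{"linear":[0,0,0],"yaw":0,"grip":1},{"linear":[0,0,0],"yaw":0,"grip":1},{"linear":[0,0,0],"yaw":0,"grip":1},{"linear":[0,0,0],"yaw":0,"grip":1},{"linear":[0,0,0],"yaw":0,"grip":1},{"linear":[0,0,0],"yaw":0,"grip":1},{"linear":[0,0,0],"yaw":0,"grip":1}]' 60
python3 to.py .5958 -.1268 .065 4.8
```

```text
time: 46.1
tool_pos: [0.6058, 0.189, 0.0447]
tcp_rot: [[0.968, 0.249, 0.001], [0.249, -0.968, 0.0], [0.001, 0.0, -1.0]]
force: [0.9, -2.0, 5.5]
opening: 0.0148
t 46.1 pos [0.6058 0.189  0.0447] hd 14.4 -> linear [-0.0885, 0.3033, -0.0203] yaw 0.964 F [ 0.9 -2.   5.5] open 0.0148 j6 89.6
```

Opening 15 mm means the flange (16 mm) again. The handle is open underneath, so I'll try lower to get under it.

```bash
python3 -m jog '[{"linear":[0,0,0],"yaw":0,"grip":0.4},{"linear":[0,0,0],"yaw":0,"grip":0.4},{"linear":[0,0,0.005],"yaw":0,"grip":0.4},{"linear":[0,0,0.01],"yaw":0,"grip":0.4},{"linear":[0,0,0.01],"yaw":0,"grip":1},{"linear":[0,0,0.01],"yaw":0,"grip":1},{"linear":[0,0,0.01],"yaw":0,"grip":1},{"linear":[0,0,0.01],"yaw":0,"grip":1},{"linear":[0,0,0.01],"yaw":0,"grip":1},{"linear":[0,0,0.01],"yaw":0,"grip":1}]' 60
python3 to.py .5958 -.1268 .065 4.8
```

```text
time: 47.35
tool_pos: [0.6054, 0.189, 0.034]
tcp_rot: [[0.968, 0.249, -0.001], [0.249, -0.968, -0.0], [-0.001, -0.0, -1.0]]
force: [1.1, 0.8, -6.3]
opening: 0.0152
t 47.35 pos [0.6054 0.189  0.034 ] hd 14.4 -> linear [-0.088, 0.3034, -0.031] yaw 0.964 F [ 1.1  0.8 -6.3] open 0.0152 j6 89.6
```

```bash
python3 -m jog '[{"linear":[0,0,0],"yaw":0,"grip":0.4},{"linear":[0,0,0],"yaw":0,"grip":0.4},{"linear":[0,0,-0.015],"yaw":0,"grip":0.4},{"linear":[0,0,-0.028],"yaw":0,"grip":0.4},{"linear":[0,0,-0.028],"yaw":0,"grip":1},{"linear":[0,0,-0.028],"yaw":0,"grip":1},{"linear":[0,0,-0.028],"yaw":0,"grip":1},{"linear":[0,0,-0.028],"yaw":0,"grip":1},{"linear":[0,0,-0.028],"yaw":0,"grip":1},{"linear":[0,0,-0.028],"yaw":0,"grip":1}]' 60
python3 -m jog '[{"linear":[0,0,-0.003],"yaw":0,"grip":1},{"linear":[0,0,-0.006],"yaw":0,"grip":1},{"linear":[0,0,-0.01],"yaw":0,"grip":1},{"linear":[0,0,-0.014],"yaw":0,"grip":1},{"linear":[0,0,-0.018],"yaw":0,"grip":1},{"linear":[0,0,-0.023],"yaw":0,"grip":1},{"linear":[0,0,-0.028],"yaw":0,"grip":1},{"linear":[0,0,-0.032],"yaw":0,"grip":1},{"linear":[0,0,-0.035],"yaw":0,"grip":1},{"linear":[0,0,-0.035],"yaw":0,"grip":1}]' 60
python3 to.py .5958 -.1268 .097 4.8
python3 - <<'E'
from h import *
b=shot('side','s12.png')
cv2.imwrite('pics/ts12.png',cv2.cvtColor(cv2.resize(b[180:270,150:260],(660,540),interpolation=cv2.INTER_CUBIC),cv2.COLOR_RGB2BGR))
E
```

```text
time: 48.6
tool_pos: [0.6058, 0.1891, 0.0628]
tcp_rot: [[0.968, 0.249, 0.001], [0.249, -0.968, 0.0], [0.001, 0.0, -1.0]]
force: [-1.0, -0.1, 7.7]
opening: 0.015
time: 49.85
tool_pos: [0.6056, 0.1891, 0.0975]
tcp_rot: [[0.968, 0.249, 0.0], [0.249, -0.968, 0.0], [0.0, -0.0, -1.0]]
force: [0.9, 0.3, -7.3]
opening: 0.015
t 49.85 pos [0.6056 0.1891 0.0975] hd 14.4 -> linear [-0.0883, 0.3034, 0.0004] yaw 0.965 F [ 0.9  0.3 -7.3] open 0.015 j6 89.6
```

View pics/ts12.png

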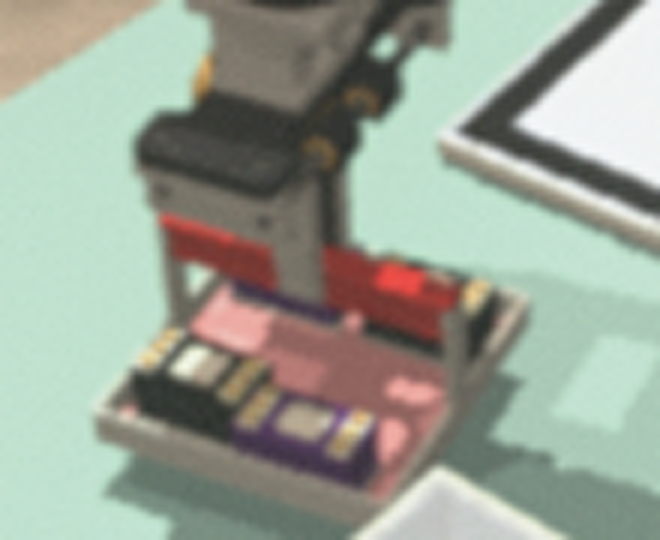

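The tray hangs level, clear of the bench, all modules in place. Carry it low and gently to the base.

```bash
python3 -m jog '[{"linear":[-0.001,0.004,0],"yaw":0,"grip":1},{"linear":[-0.003,0.011,0],"yaw":0.05,"grip":1},{"linear":[-0.007,0.023,0],"yaw":0.1,"grip":1},{"linear":[-0.011,0.038,0],"yaw":0.2,"grip":1},{"linear":[-0.016,0.055,0],"yaw":0.3,"grip":1},{"linear":[-0.021,0.073,0],"yaw":0.4,"grip":1},{"linear":[-0.027,0.092,0],"yaw":0.5,"grip":1},{"linear":[-0.032,0.111,0],"yaw":0.6,"grip":1},{"linear":[-0.038,0.13,0],"yaw":0.7,"grip":1},{"linear":[-0.044,0.15,0],"yaw":0.8,"grip":1}]' 60
python3 to.py .5958 -.1268 .097 4.8
```

```text
time: 51.15
tool_pos: [0.6002, 0.0314, 0.0972]
tcp_rot: [[0.994, 0.111, -0.0], [0.111, -0.994, -0.0], [-0.0, 0.0, -1.0]]
force: [0.4, 0.3, -7.4]
opening: 0.0152
t 51.15 pos [0.6002 0.0314 0.0972] hd 6.4 -> linear [-0.022, 0.1568, 0.0003] yaw 0.158 F [ 0.4  0.3 -7.4] open 0.0152 j6 83.1
```

```bash
python3 -m jog '[{"linear":[-0.003,0.018,0],"yaw":0.05,"grip":1},{"linear":[-0.006,0.038,0],"yaw":0.1,"grip":1},{"linear":[-0.009,0.059,0],"yaw":0.16,"grip":1},{"linear":[-0.012,0.081,0],"yaw":0.16,"grip":1},{"linear":[-0.015,0.102,0],"yaw":0.16,"grip":1},{"linear":[-0.018,0.122,0],"yaw":0.16,"grip":1},{"linear":[-0.02,0.139,0],"yaw":0.16,"grip":1},{"linear":[-0.0215,0.15,0],"yaw":0.16,"grip":1},{"linear":[-0.022,0.156,0],"yaw":0.16,"grip":1},{"linear":[-0.022,0.157,0],"yaw":0.16,"grip":1}]' 60
python3 to.py .5958 -.1268 .083 4.8
python3 - <<'E'
from h import *
a=shot('top','t13.png');b=shot('side','s13.png')
cv2.imwrite('pics/ts13.png',cv2.cvtColor(cv2.resize(b[140:250,210:340],(780,660),interpolation=cv2.INTER_CUBIC)[:600],cv2.COLOR_RGB2BGR))
E
```

```text
time: 52.4
tool_pos: [0.5961, -0.1257, 0.0972]
tcp_rot: [[0.996, 0.084, -0.0], [0.084, -0.996, 0.0], [-0.0, -0.0, -1.0]]
force: [-1.0, 0.6, -7.3]
opening: 0.0151
t 52.4 pos [ 0.5961 -0.1257  0.0972] hd 4.8 -> linear [-0.0004, 0.0011, 0.0142] yaw 0.005 F [-1.   0.6 -7.3] open 0.0151 j6 69.8
```

View pics/ts13.png

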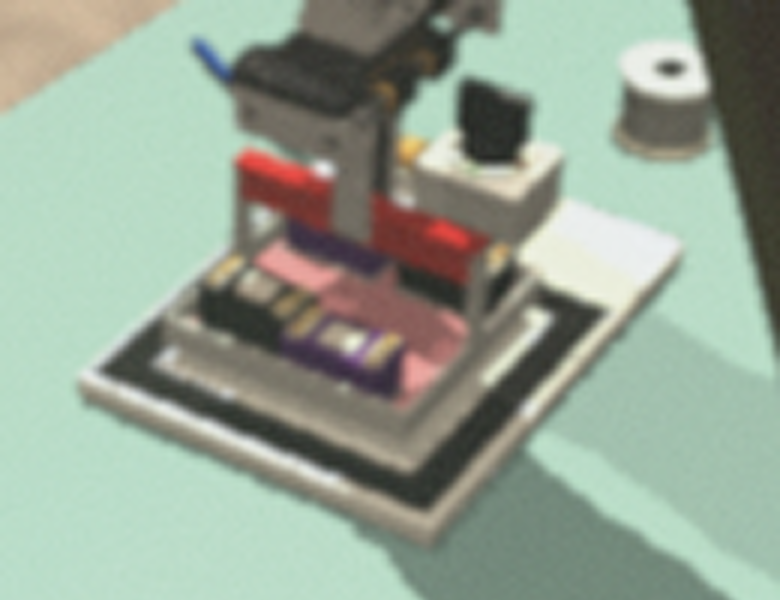

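The tray hovers level, inside the gasket outline. Set it down; from here I'll check numerically, since the picture budget is used up.

```bash
python3 -m jog '[{"linear":[-0.0004,0.001,0.003],"yaw":0,"grip":1},{"linear":[-0.0004,0.001,0.006],"yaw":0,"grip":1},{"linear":[-0.0004,0.001,0.009],"yaw":0,"grip":1},{"linear":[-0.0004,0.001,0.0115],"yaw":0,"grip":1},{"linear":[-0.0004,0.001,0.013],"yaw":0,"grip":1},{"linear":[-0.0004,0.001,0.0142],"yaw":0,"grip":1},{"linear":[-0.0004,0.001,0.0147],"yaw":0,"grip":1},{"linear":[-0.0004,0.001,0.0147],"yaw":0,"grip":1},{"linear":[-0.0004,0.001,0.0147],"yaw":0,"grip":1},{"linear":[-0.0004,0.001,0.0147],"yaw":0,"grip":1}]' 60
python3 to.py .5958 -.1268 .083 4.8
python3 -m jog '[{"linear":[0,0,0],"yaw":0,"grip":0.4},{"linear":[0,0,0],"yaw":0,"grip":0.4},{"linear":[0,0,0],"yaw":0,"grip":0.4},{"linear":[0,0,-0.02],"yaw":0,"grip":0.4},{"linear":[0,0,-0.06],"yaw":0,"grip":0.2},{"linear":[-0.04,-0.04,-0.09],"yaw":0,"grip":-0.4},{"linear":[-0.08,-0.08,-0.09],"yaw":0,"grip":-0.6},{"linear":[-0.12,-0.13,-0.09],"yaw":0,"grip":-0.6},{"linear":[-0.15,-0.18,-0.08],"yaw":0,"grip":-0.6},{"linear":[-0.17,-0.23,-0.08],"yaw":0,"grip":-0.6}]' 40
python3 - <<'E'
from h import *
a=shot('top','t14.png');b=shot('side','s14.png')
g=cv2.cvtColor(a,cv2.COLOR_RGB2HSV); m=cv2.inRange(g,(0,150,50),(8,255,255)); m[:,:240]=0; m[:,360:]=0; m[240:]=0
ys,xs=np.nonzero(m); w=np.array([ray('top',x,y,.102)[:2] for x,y in zip(xs,ys)],np.float32); print('bar',cv2.minAreaRect(w), np.degrees(np.arctan2(*np.linalg.svd(w-w.mean(0))[2][0][::-1])))
cv2.imwrite('pics/ts14.png',cv2.cvtColor(cv2.resize(a[130:240,240:360],(720,660),interpolation=cv2.INTER_CUBIC)[:600],cv2.COLOR_RGB2BGR))
E
python3 to.py .3803 .3427 .15 0
```

```text
time: 53.75
tool_pos: [0.5958, -0.1267, 0.0828]
tcp_rot: [[0.996, 0.084, 0.0], [0.084, -0.996, -0.0], [0.0, 0.0, -1.0]]
force: [-2.8, 1.0, -0.8]
opening: 0.015
t 53.75 pos [ 0.5958 -0.1267  0.0828] hd 4.8 -> linear [-0.0, 0.0001, -0.0002] yaw 0.004 F [-2.8  1.  -0.8] open 0.015 j6 69.7
time: 55.0
tool_pos: [0.4055, 0.0893, 0.1624]
tcp_rot: [[0.996, 0.084, 0.0], [0.084, -0.996, 0.0], [0.0, -0.0, -1.0]]
force: [1.2, 0.1, 0.1]
opening: 0.0754
bar ((0.5962239503860474, -0.12501271069049835), (0.15462346374988556, 0.018475480377674103), 3.933086395263672) -175.21014
t 55.1 pos [0.4053 0.0911 0.1629] hd 5.1 -> linear [-0.0027, -0.2529, 0.0131] yaw 0.507 F [-0.4 -0.4 -0.5] open 0.0749 j6 92.5
```

View pics/ts14.png

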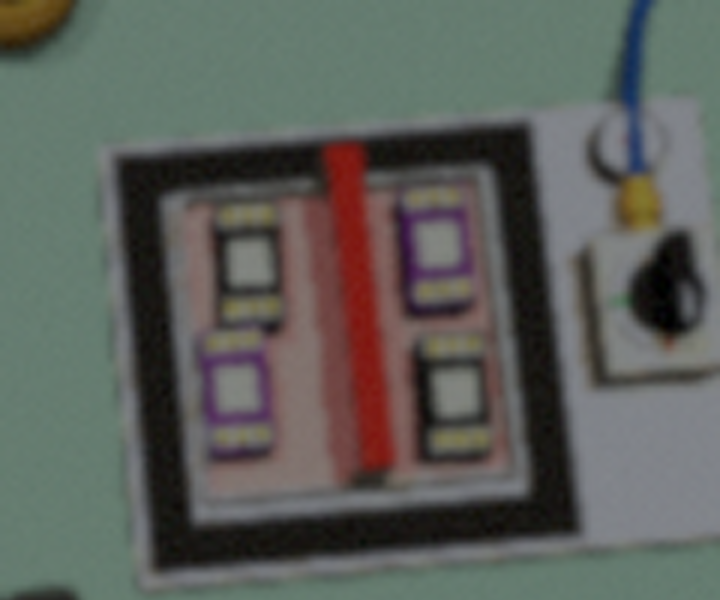

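The tray sits square inside the gasket with a white margin all round, modules flat at (248,262), (237,392), (437,250), (455,395). Back to the hood.

```bash
python3 -m jog '[{"linear":[0,-0.05,0],"yaw":0.1,"grip":-0.6},{"linear":[0,-0.1,0],"yaw":0.2,"grip":-0.6},{"linear":[-0.002,-0.15,0],"yaw":0.3,"grip":-0.6},{"linear":[-0.003,-0.2,0],"yaw":0.4,"grip":-0.6},{"linear":[-0.003,-0.24,0],"yaw":0.5,"grip":-0.6},{"linear":[-0.003,-0.253,0],"yaw":0.5,"grip":-0.6},{"linear":[-0.003,-0.253,0.01],"yaw":0.5,"grip":-0.6},{"linear":[-0.003,-0.253,0.01],"yaw":0.5,"grip":-0.6},{"linear":[-0.003,-0.253,0.01],"yaw":0.5,"grip":-0.6},{"linear":[-0.003,-0.253,0.01],"yaw":0.5,"grip":-0.6}]' 60
python3 to.py .3803 .3427 .1084 0
```

```text
time: 56.35
tool_pos: [0.383, 0.3395, 0.1529]
tcp_rot: [[1.0, -0.003, 0.0], [-0.003, -1.0, 0.0], [0.0, -0.0, -1.0]]
force: [0.2, 0.6, 0.3]
opening: 0.0755
t 56.35 pos [0.383  0.3395 0.1529] hd -0.2 -> linear [-0.0027, -0.0032, 0.0445] yaw -0.02 F [0.2 0.6 0.3] open 0.0755 j6 127.7
```

```bash
python3 -m jog '[{"linear":[-0.0027,-0.0032,0.01],"yaw":-0.02,"grip":-0.6},{"linear":[-0.0027,-0.0032,0.025],"yaw":-0.02,"grip":-0.4},{"linear":[-0.0027,-0.0032,0.038],"yaw":-0.02,"grip":-0.2},{"linear":[-0.0027,-0.0032,0.0435],"yaw":-0.02,"grip":0},{"linear":[-0.0027,-0.0032,0.0435],"yaw":-0.02,"grip":1},{"linear":[-0.0027,-0.0032,0.0435],"yaw":-0.02,"grip":1},{"linear":[-0.0027,-0.0032,0.0435],"yaw":-0.02,"grip":1},{"linear":[-0.0027,-0.0032,0.0435],"yaw":-0.02,"grip":1},{"linear":[-0.0027,-0.0032,0.0435],"yaw":-0.02,"grip":1},{"linear":[-0.0027,-0.0032,0.0435],"yaw":-0.02,"grip":1}]' 60
python3 to.py .3803 .3427 .1084 0
python3 -m jog '[{"linear":[0,0,-0.005],"yaw":0,"grip":1},{"linear":[0,0,-0.015],"yaw":0,"grip":1},{"linear":[0,0,-0.03],"yaw":0,"grip":1},{"linear":[0,0,-0.05],"yaw":0,"grip":1},{"linear":[0,0,-0.07],"yaw":0,"grip":1},{"linear":[0,0,-0.09],"yaw":0,"grip":1},{"linear":[0,0,-0.11],"yaw":0,"grip":1},{"linear":[0,0,-0.125],"yaw":0,"grip":1},{"linear":[0,0,-0.13],"yaw":0,"grip":1},{"linear":[0,0,-0.13],"yaw":0,"grip":1}]' 60
python3 to.py .595 -.129 .24 4.8
```

```text
time: 57.6
tool_pos: [0.3801, 0.3432, 0.1094]
tcp_rot: [[1.0, 0.001, 0.001], [0.001, -1.0, 0.0], [0.001, -0.0, -1.0]]
force: [-0.1, -2.9, 5.4]
opening: 0.0228
t 57.6 pos [0.3801 0.3432 0.1094] hd 0.0 -> linear [0.0002, 0.0005, 0.001] yaw 0.004 F [-0.1 -2.9  5.4] open 0.0228 j6 127.9
time: 58.85
tool_pos: [0.3799, 0.3431, 0.239]
tcp_rot: [[1.0, 0.001, -0.0], [0.001, -1.0, -0.0], [-0.0, 0.0, -1.0]]
force: [-0.7, -0.3, -5.6]
opening: 0.0231
t 58.85 pos [0.3799 0.3431 0.239 ] hd 0.0 -> linear [0.2148, 0.4723, -0.001] yaw -0.476 F [-0.7 -0.3 -5.6] open 0.0231 j6 127.9
```

```bash
python3 - <<'E'
from h import *
for f,n in(('t10','top'),('t14','top'),('s10','side'),('s14','side')):
    g=cv2.cvtColor(cv2.imread(f'pics/{f}.png'),cv2.COLOR_BGR2GRAY)
    u,v=proj(n,(.381,.343,.132)).astype(int); r=14
    p=g[v-r:v+r,u-r:u+r]; m=((p<50)*255).astype(np.uint8)
    k,l,s,c=cv2.connectedComponentsWithStats(m); i=1+np.argmax(s[1:,4]); print(f,(u,v),s[i],np.round(ray(n,c[i][0]+u-r,c[i][1]+v-r,.130),4))
E
```

```text
t10 (np.int64(122), np.int64(259)) [ 11   4  10  21 177] [0.3821 0.3417 0.13  ]
t14 (np.int64(122), np.int64(259)) [ 11   4  10  21 180] [0.3824 0.3418 0.13  ]
s10 (np.int64(227), np.int64(291)) [19 25  2  2  2] [0.3536 0.358  0.13  ]
s14 (np.int64(227), np.int64(291)) [ 7 15 16 13 66] [0.3693 0.3554 0.13  ]
```

```bash
python3 -m jog '[{"linear":[0.005,0.01,0],"yaw":0,"grip":1},{"linear":[0.014,0.03,0],"yaw":0,"grip":1},{"linear":[0.027,0.06,0],"yaw":-0.1,"grip":1},{"linear":[0.043,0.095,0],"yaw":-0.15,"grip":1},{"linear":[0.061,0.135,0],"yaw":-0.2,"grip":1},{"linear":[0.08,0.175,0],"yaw":-0.25,"grip":1},{"linear":[0.098,0.215,0],"yaw":-0.3,"grip":1},{"linear":[0.116,0.255,0],"yaw":-0.35,"grip":1},{"linear":[0.134,0.295,0],"yaw":-0.4,"grip":1},{"linear":[0.152,0.335,0],"yaw":-0.476,"grip":1}]' 60
python3 to.py .594 -.128 .24 4.8
```

```text
time: 60.1
tool_pos: [0.5323, 0.0062, 0.2385]
tcp_rot: [[0.996, 0.084, -0.001], [0.084, -0.996, -0.0], [-0.001, -0.0, -1.0]]
force: [0.4, 0.5, -5.4]
opening: 0.023
t 60.1 pos [0.5323 0.0062 0.2385] hd 4.8 -> linear [0.0502, 0.1389, -0.0016] yaw 0.001 F [ 0.4  0.5 -5.4] open 0.023 j6 81.9
```

```bash
python3 -m jog '[{"linear":[0.01,0.028,0],"yaw":0,"grip":1},{"linear":[0.02,0.057,0],"yaw":0,"grip":1},{"linear":[0.031,0.086,0],"yaw":0,"grip":1},{"linear":[0.041,0.112,0],"yaw":0,"grip":1},{"linear":[0.047,0.13,0],"yaw":0,"grip":1},{"linear":[0.05,0.138,0],"yaw":0,"grip":1},{"linear":[0.0502,0.1389,0],"yaw":0,"grip":1},{"linear":[0.0502,0.1389,0],"yaw":0,"grip":1},{"linear":[0.0502,0.1389,0.01],"yaw":0,"grip":1},{"linear":[0.0502,0.1389,0.02],"yaw":0,"grip":1}]' 60
python3 to.py .594 -.128 .1268 4.8
python3 - <<'E'
from h import *
b=shot('side','s15.png'); shot('top','t15.png')
cv2.imwrite('pics/ts15.png',cv2.cvtColor(cv2.resize(b[110:250,210:350],(600,600),interpolation=cv2.INTER_CUBIC)[:600],cv2.COLOR_RGB2BGR))
E
```

```text
time: 61.35
tool_pos: [0.5937, -0.1255, 0.2182]
tcp_rot: [[0.996, 0.084, -0.0], [0.084, -0.996, 0.0], [-0.0, -0.0, -1.0]]
force: [-0.7, -0.1, -5.2]
opening: 0.023
t 61.35 pos [ 0.5937 -0.1255  0.2182] hd 4.8 -> linear [0.0001, 0.0025, 0.0914] yaw 0.003 F [-0.7 -0.1 -5.2] open 0.023 j6 69.8
```

View pics/ts15.png

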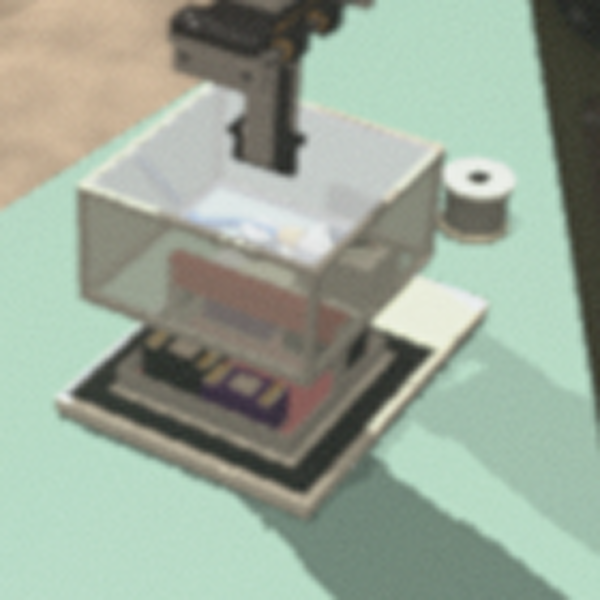

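The hood hangs level above the tray and the tray handle passes inside it. Lower it.

```bash
python3 -m jog '[{"linear":[0,0.002,0.01],"yaw":0,"grip":1},{"linear":[0,0.002,0.02],"yaw":0,"grip":1},{"linear":[0,0.002,0.032],"yaw":0,"grip":1},{"linear":[0,0.002,0.044],"yaw":0,"grip":1},{"linear":[0,0.002,0.056],"yaw":0,"grip":1},{"linear":[0,0.002,0.067],"yaw":0,"grip":1},{"linear":[0,0.002,0.076],"yaw":0,"grip":1},{"linear":[0,0.002,0.083],"yaw":0,"grip":1},{"linear":[0,0.002,0.087],"yaw":0,"grip":1},{"linear":[0,0.002,0.087],"yaw":0,"grip":1}]' 60
python3 to.py .594 -.128 .1266 4.8
python3 -m jog '[{"linear":[0,0,0.002],"yaw":0,"grip":1},{"linear":[0,0,0.0035],"yaw":0,"grip":1},{"linear":[0,0,0.0045],"yaw":0,"grip":1},{"linear":[0,0,0.0050],"yaw":0,"grip":1},{"linear":[0,0,0.0050],"yaw":0,"grip":1},{"linear":[0,0,0.005],"yaw":0,"grip":1},{"linear":[0,0,0.005],"yaw":0,"grip":1},{"linear":[0,0,0.005],"yaw":0,"grip":1},{"linear":[0,0,0.005],"yaw":0,"grip":1},{"linear":[0,0,0.005],"yaw":0,"grip":1}]' 60
python3 to.py .594 -.128 .1266 4.8
```

```text
time: 62.7
tool_pos: [0.594, -0.1279, 0.132]
tcp_rot: [[0.996, 0.084, -0.0], [0.084, -0.996, 0.0], [-0.0, -0.0, -1.0]]
force: [-0.5, -0.2, -5.1]
opening: 0.0233
t 62.7 pos [ 0.594  -0.1279  0.132 ] hd 4.8 -> linear [-0.0, 0.0001, 0.0054] yaw 0.0 F [-0.5 -0.2 -5.1] open 0.0233 j6 69.6
time: 63.95
tool_pos: [0.594, -0.1279, 0.127]
tcp_rot: [[0.996, 0.084, 0.0], [0.084, -0.996, -0.0], [0.0, 0.0, -1.0]]
force: [0.6, 0.2, -6.3]
opening: 0.0229
t 63.95 pos [ 0.594  -0.1279  0.127 ] hd 4.8 -> linear [-0.0, 0.0001, 0.0004] yaw 0.001 F [ 0.6  0.2 -6.3] open 0.0229 j6 69.6
```

```bash
python3 -m jog '[{"linear":[0,0,0.0005],"yaw":0,"grip":1},{"linear":[0,0,0.001],"yaw":0,"grip":1},{"linear":[0,0,0.0015],"yaw":0,"grip":1},{"linear":[0,0,0.0015],"yaw":0,"grip":1},{"linear":[0,0,0.0015],"yaw":0,"grip":1},{"linear":[0,0,0.0015],"yaw":0,"grip":1},{"linear":[0,0,0.0015],"yaw":0,"grip":1},{"linear":[0,0,0.0015],"yaw":0,"grip":1},{"linear":[0,0,0.0015],"yaw":0,"grip":1},{"linear":[0,0,0.0015],"yaw":0,"grip":1}]' 60
python3 to.py .594 -.128 .1266 4.8
```

```text
time: 65.2
tool_pos: [0.5941, -0.1279, 0.1264]
tcp_rot: [[0.996, 0.084, 0.001], [0.084, -0.996, -0.0], [0.001, 0.0, -1.0]]
force: [-4.5, 1.1, 5.1]
opening: 0.0233
t 65.2 pos [ 0.5941 -0.1279  0.1264] hd 4.8 -> linear [-0.0001, 0.0001, -0.0002] yaw 0.0 F [-4.5  1.1  5.1] open 0.0233 j6 69.6
```

Seated. Release, back off, then check the hood's position and locate the knob numerically.

```bash
python3 -m jog '[{"linear":[0,0,0],"yaw":0,"grip":0.2},{"linear":[0,0,0],"yaw":0,"grip":0},{"linear":[0,0,0],"yaw":0,"grip":0},{"linear":[0,0,-0.02],"yaw":0,"grip":0},{"linear":[0,0,-0.06],"yaw":0,"grip":0},{"linear":[-0.04,0,-0.07],"yaw":-1,"grip":0},{"linear":[-0.09,0.0,-0.07],"yaw":-2,"grip":0.1},{"linear":[-0.14,0.0,-0.07],"yaw":-3,"grip":0.1},{"linear":[-0.19,0.0,-0.07],"yaw":-4,"grip":0.1},{"linear":[-0.24,0.0,-0.07],"yaw":-5,"grip":0.1}]' 30
python3 - <<'E'
from h import *
a=shot('top','t16.png'); b=shot('side','s16.png')
g=cv2.cvtColor(a,cv2.COLOR_RGB2GRAY)
def blob(P,z,r,th):
    u,v=proj('top',P).astype(int); p=g[v-r:v+r,u-r:u+r]; m=((p<th)*255).astype(np.uint8)
    k,l,s,c=cv2.connectedComponentsWithStats(m); i=1+np.argmax(s[1:,4]); ys,xs=np.nonzero(l==i)
    w=np.array([ray('top',x+u-r,y+v-r,z)[:2] for x,y in zip(xs,ys)],np.float32); print(s[i],'c',w.mean(0),cv2.minAreaRect(w))
blob((.5958,-.1268,.149),.149,13,50)
blob((.6083,-.2763,.1),.1,13,45)
cv2.imwrite('pics/ts16.png',cv2.cvtColor(np.hstack([cv2.resize(a[130:240,250:360],(400,400),interpolation=cv2.INTER_CUBIC),cv2.resize(b[130:240,220:330],(400,400),interpolation=cv2.INTER_CUBIC)]),cv2.COLOR_RGB2BGR))
E
python3 to.py .6083 -.2763 .15 -175.2
```

```text
time: 66.45
tool_pos: [0.3534, -0.148, 0.1955]
tcp_rot: [[0.571, 0.821, 0.0], [0.821, -0.571, -0.0], [-0.0, 0.001, -1.0]]
force: [0.7, -0.7, 0.5]
opening: 0.0424
[ 10   5   9  20 153] c [ 0.5944592  -0.12709367] ((0.5940232276916504, -0.12723863124847412), (0.021328330039978027, 0.052049387246370316), 89.75897979736328)
[  5   6  11  17 109] c [ 0.60526323 -0.26794657] ((0.6071394085884094, -0.26767775416374207), (0.02694888599216938, 0.04654579609632492), 80.17633056640625)
t 66.55 pos [ 0.3522 -0.1481  0.1958] hd 55.1 -> linear [0.0416, 0.2834, 0.046] yaw -12.974 F [ 0.3  0.7 -0.1] open 0.0421 j6 6.7
```

View pics/ts16.png

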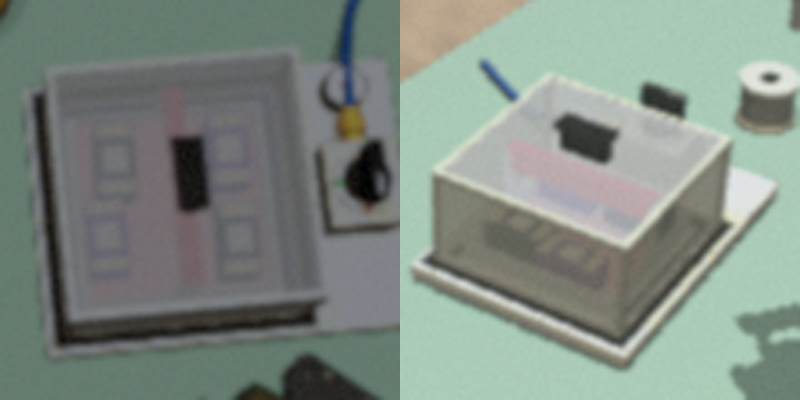

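The hood stands square on the gasket (handle within 2 mm of the seat axis). The knob bar at left (370,175) still lies along base x. Go above the valve.

```bash
python3 -m jog '[{"linear":[0.005,0.03,0],"yaw":-1,"grip":0.1},{"linear":[0.01,0.06,0],"yaw":-2,"grip":0.1},{"linear":[0.015,0.1,0],"yaw":-3,"grip":0.1},{"linear":[0.02,0.14,0],"yaw":-4,"grip":0.1},{"linear":[0.026,0.18,0],"yaw":-5,"grip":0.1},{"linear":[0.032,0.22,0],"yaw":-6,"grip":0.1},{"linear":[0.038,0.26,0],"yaw":-7,"grip":0.1},{"linear":[0.0416,0.2834,0.01],"yaw":-8,"grip":0.1},{"linear":[0.0416,0.2834,0.02],"yaw":-9,"grip":0.1},{"linear":[0.0416,0.2834,0.03],"yaw":-10,"grip":0.1}]' 20
python3 to.py .6083 -.2763 .12 -175.2
```

```text
time: 67.8
tool_pos: [0.6112, -0.2773, 0.1644]
tcp_rot: [[-0.907, 0.422, -0.0], [0.422, 0.907, 0.0], [0.0, 0.0, -1.0]]
force: [-0.0, -0.1, 0.3]
opening: 0.0421
t 67.8 pos [ 0.6112 -0.2773  0.1644] hd 155.0 -> linear [0.003, -0.0003, 0.0444] yaw -2.975 F [-0.  -0.1  0.3] open 0.0421 j6 -92.6
```

```bash
python3 -m jog '[{"linear":[0.003,0,0.01],"yaw":-1,"grip":0.1},{"linear":[0.003,0,0.02],"yaw":-2,"grip":0.1},{"linear":[0.003,0,0.03],"yaw":-2.975,"grip":0.1},{"linear":[0.003,0,0.044],"yaw":-2.975,"grip":0.1},{"linear":[0.003,0,0.044],"yaw":-2.975,"grip":0.1},{"linear":[0.003,0,0.044],"yaw":-2.975,"grip":0.1},{"linear":[0.003,0,0.044],"yaw":-2.975,"grip":0.1},{"linear":[0.003,0,0.044],"yaw":-2.975,"grip":0.1},{"linear":[0.003,0,0.044],"yaw":-2.975,"grip":0.1},{"linear":[0.003,0,0.044],"yaw":-2.975,"grip":0.1}]' 20
python3 to.py .6083 -.2763 .079 -175.2
python3 - <<'E'
from h import *
b=shot('side','s17.png'); shot('top','t17.png')
u,v=proj('side',(.6083,-.2763,.1)); print(u,v)
cv2.imwrite('pics/ts17.png',cv2.cvtColor(cv2.resize(b[int(v)-40:int(v)+40,int(u)-50:int(u)+50],(750,600),interpolation=cv2.INTER_CUBIC),cv2.COLOR_RGB2BGR))
E
```

```text
time: 69.05
tool_pos: [0.6077, -0.2761, 0.1216]
tcp_rot: [[-0.997, -0.079, 0.0], [-0.079, 0.997, -0.0], [-0.0, -0.0, -1.0]]
force: [-0.2, -0.3, 1.0]
opening: 0.0426
t 69.05 pos [ 0.6077 -0.2761  0.1216] hd -175.5 -> linear [-0.0005, -0.0002, 0.0426] yaw -0.025 F [-0.2 -0.3  1. ] open 0.0426 j6 -122.1
292.04221171345046 156.17813071695699
```

View pics/ts17.png

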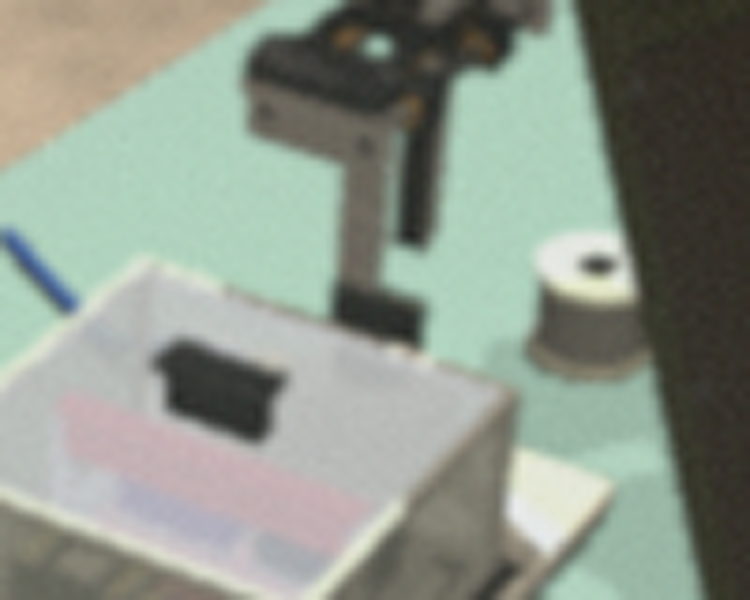

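The fingers (360,290) and (415,245) straddle the knob bar (380,312). Descend and grip it.

```bash
python3 -m jog '[{"linear":[-0.0005,0,0.01],"yaw":-0.025,"grip":0.1},{"linear":[-0.0005,0,0.02],"yaw":-0.025,"grip":0.1},{"linear":[-0.0005,0,0.03],"yaw":-0.025,"grip":0.1},{"linear":[-0.0005,0,0.038],"yaw":-0.025,"grip":0.1},{"linear":[-0.0005,0,0.0425],"yaw":-0.025,"grip":0.1},{"linear":[-0.0005,0,0.0425],"yaw":-0.025,"grip":1},{"linear":[-0.0005,0,0.0425],"yaw":-0.025,"grip":1},{"linear":[-0.0005,0,0.0425],"yaw":-0.025,"grip":1},{"linear":[-0.0005,0,0.0425],"yaw":-0.025,"grip":1},{"linear":[-0.0005,0,0.0425],"yaw":-0.025,"grip":1}]' 20
python3 to.py .6083 -.2763 .079 -175.2
```

```text
time: 70.4
tool_pos: [0.6084, -0.2764, 0.0794]
tcp_rot: [[-0.996, -0.084, 0.001], [-0.084, 0.996, -0.001], [-0.001, -0.001, -1.0]]
force: [0.9, -3.9, 1.5]
opening: 0.0139
t 70.4 pos [ 0.6084 -0.2764  0.0794] hd -175.2 -> linear [0.0, 0.0001, 0.0004] yaw -0.0 F [ 0.9 -3.9  1.5] open 0.0139 j6 -122.4
```

Gripped at 14 mm. Turn it clockwise 90°.

```bash
python3 -m jog '[{"linear":[0,0,0],"yaw":0.8,"grip":1},{"linear":[0,0,0],"yaw":1.6,"grip":1},{"linear":[0,0,0],"yaw":2.5,"grip":1},{"linear":[0,0,0],"yaw":3.4,"grip":1},{"linear":[0,0,0],"yaw":4.3,"grip":1},{"linear":[0,0,0],"yaw":5.2,"grip":1},{"linear":[0,0,0],"yaw":6.1,"grip":1},{"linear":[0,0,0],"yaw":7,"grip":1},{"linear":[0,0,0],"yaw":7.9,"grip":1},{"linear":[0,0,0],"yaw":8.7,"grip":1}]' 20
python3 to.py .6083 -.2763 .079 -265.2
python3 -m jog '[{"linear":[0,0,0],"yaw":0.2,"grip":1},{"linear":[0,0,0],"yaw":0.3,"grip":1},{"linear":[0,0,0],"yaw":0.3,"grip":1},{"linear":[0,0,0],"yaw":0.3,"grip":0.4},{"linear":[0,0,0],"yaw":0.3,"grip":0.4},{"linear":[0,0,0],"yaw":0.3,"grip":0.4},{"linear":[0,0,-0.02],"yaw":0.3,"grip":0.4},{"linear":[0,0,-0.06],"yaw":0.3,"grip":0.4},{"linear":[0,0,-0.1],"yaw":0.3,"grip":0.4},{"linear":[0,0,-0.13],"yaw":0.3,"grip":0.4}]' 20
python3 to.py .35 -.45 .21 0
```

```text
time: 71.65
tool_pos: [0.6097, -0.2749, 0.0795]
tcp_rot: [[-0.132, 0.991, 0.003], [0.991, 0.132, 0.001], [0.0, 0.003, -1.0]]
force: [10.7, 5.1, -0.0]
opening: 0.014
t 71.65 pos [ 0.6097 -0.2749  0.0795] hd 97.6 -> linear [-0.0012, -0.0016, 0.0005] yaw 0.277 F [10.7  5.1 -0. ] open 0.014 j6 -35.1
time: 72.9
tool_pos: [0.6084, -0.2762, 0.2128]
tcp_rot: [[-0.084, 0.996, 0.003], [0.996, 0.084, -0.001], [-0.002, 0.002, -1.0]]
force: [-0.4, -0.6, 0.2]
opening: 0.0283
t 72.9 pos [ 0.6084 -0.2762  0.2128] hd 94.8 -> linear [-0.1516, -0.272, 0.0023] yaw 9.48 F [-0.4 -0.6  0.2] open 0.0283 j6 -32.4
```

```bash
python3 -m jog '[{"linear":[-0.02,-0.04,0],"yaw":0,"grip":0.2},{"linear":[-0.04,-0.08,0],"yaw":0,"grip":0},{"linear":[-0.06,-0.12,0],"yaw":0,"grip":0},{"linear":[-0.08,-0.16,0],"yaw":0,"grip":0},{"linear":[-0.1,-0.2,0],"yaw":0,"grip":0},{"linear":[-0.12,-0.24,0],"yaw":0,"grip":0},{"linear":[-0.14,-0.265,0],"yaw":0,"grip":0},{"linear":[-0.15,-0.27,0],"yaw":0,"grip":0},{"linear":[-0.15,-0.27,0],"yaw":0,"grip":0},{"linear":[-0.15,-0.27,0],"yaw":0,"grip":0}]' 20
python3 - <<'E'
from h import *
a=shot('top','t18.png'); b=shot('side','s18.png')
cv2.imwrite('pics/ts18.png',cv2.cvtColor(np.hstack([cv2.resize(a[100:250,215:415],(400,300),interpolation=cv2.INTER_CUBIC),cv2.resize(b[110:260,180:380],(400,300),interpolation=cv2.INTER_CUBIC)]),cv2.COLOR_RGB2BGR))
g=cv2.cvtColor(a,cv2.COLOR_RGB2GRAY)
def blob(P,z,r,th):
    u,v=proj('top',P).astype(int); p=g[v-r:v+r,u-r:u+r]; m=((p<th)*255).astype(np.uint8)
    k,l,s,c=cv2.connectedComponentsWithStats(m); i=1+np.argmax(s[1:,4]); ys,xs=np.nonzero(l==i)
    w=np.array([ray('top',x+u-r,y+v-r,z)[:2] for x,y in zip(xs,ys)],np.float32); print(s[i],w.mean(0))
blob((.5958,-.1268,.149),.149,13,50)
blob((.6083,-.2763,.108),.108,13,45)
d=np.abs(cv2.imread('pics/top0.png').astype(int)-cv2.imread('pics/t18.png').astype(int)).sum(2)
for n,P in dict(pot=(.735,.06,.056),reel=(.582,-.446,.05),driver=(.65,.37,.01)).items():
    u,v=proj('top',P).astype(int); print(n,d[v-18:v+18,u-18:u+18].mean().round(1))
E
```

```text
time: 74.15
tool_pos: [0.3525, -0.4475, 0.2092]
tcp_rot: [[-0.085, 0.996, 0.0], [0.996, 0.085, 0.0], [0.0, 0.0, -1.0]]
force: [-0.0, -0.2, 0.4]
opening: 0.047
[ 10   5   9  20 154] [ 0.5946072 -0.127151 ]
[  4  12  17  11 110] [ 0.59905225 -0.27119347]
pot 8.4
reel 8.4
driver 8.6
```

View pics/ts18.png

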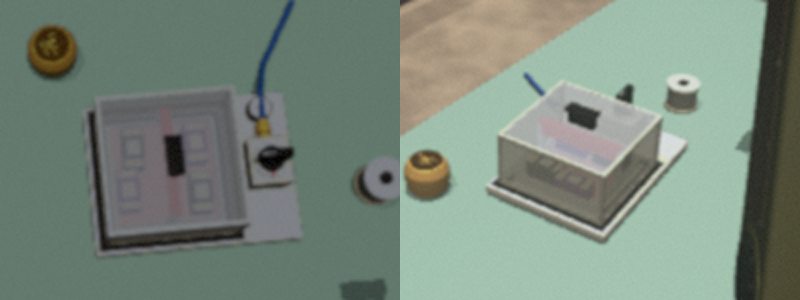

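The knob bar now lies along base y (left panel (273,157)) and stayed there when released. The hood hasn't moved, and the pot, reel and driver match the first image. Handing in.

```bash
python3 -c "
from cell import r
print(r.finish_job())"
```

```text
the job is handed in; nothing more can be done
None
```

I finished the job and handed it in after about 74 s on the robot's clock; no verdict was reported. All four modules are in the tray, the tray is on the base under the hood, and the valve was turned last.

**Last checks**
- **Modules:** all four, two black and two purple, were flat and side by side in the tray after it was set down. The orange look-alike was left alone.
- **Tray:** it was square inside the gasket, with its handle within about 2 mm of the middle of the base.
- **Hood:** its handle measured within about 2 mm of the seat, against roughly 9 mm of slack. It did not move while the valve was turned.
- **Valve:** I turned it 90° to the far stop. The knob bar stayed along the base's y after release.
- **Things to leave alone:** pot, reel and driver showed no change from the first picture.

**What did not go as planned**
- **Handle grips:** on both the hood and the tray, the fingers closed on the handle flange (23 and 15 mm) instead of the web, even when I tried lower. I carried both that way at 60 N with no visible slipping.
- **Module position:** the first purple module was held about 6 mm off centre. The two views had differed by that much, and I corrected for it before placing.
- **Stray move:** I sent one move on a bad estimate while carrying the third module. It ended in clear space and touched nothing.
- **Pictures:** I viewed 20, over the budget of 14.

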